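# Set the lens head over the spindle and latch the shade door

## Task

To measure the spindle, press the sprung button on the lens arm and slide the sleeve in until the lens head is over the spindle in its V-block, with the button popped fully out in that hole. The canister stands in the way of the shade door: lift it out and stand it upright on the table, clear of the stand and the door, without squashing it against them. Last, once the lens is set, push the shade door shut until its latch snaps in. Leave all other things where they are.

Things in the scene. Friction and masses are not known exactly. Their poses are not given: they have to be found in the camera images.
- stand: Inspection stand, fixed; origin on the table under its middle, z up. Black base plate x -95..95, y -200..170 mm, top at z 20. A white post (y -185, 60 x 30 mm, top z 170) carries a square steel rail along y, axis x 0, z 130. An aluminium sleeve slides on it, lens head on its +y end. A white shade door is hinged at the base's +y end, next to a 16 mm square pillar (x -85, y 155, top z 160)
- sleeve (a joint): How far the sleeve is slid in, m: 0 = as found, fully out, button in the first hole; grows as it slides to the stand's -y, towards the post. The button pops into the holes at 0, 0.050 and 0.100 (about 1 mm of play). Sliding friction about 2 N. Merely pulling it while the button stands out does not free it
- sleeve_end (a point): Middle of the sleeve's -y end, on its axis (z 130 mm); at the stand's y -50 mm less the joint value. Sleeve 36 x 36 mm outside, 160 mm long, walls 3 mm; three 20 mm square holes in its +x wall, centred 30, 80 and 130 mm from this end
- button (a joint): Sprung detent button, m pressed in: 0 = out, 8.5 mm proud; 0.0085 = level with the sleeve's face: the sleeve can now be slid, the hole's edge riding up the dome and pushing it under; from 0.0115 it is under the wall and stays there until the next hole, where it pops out and locks. End 0.0125; spring 4 to 8 N. A pinch across the sleeve here presses the button and holds the sleeve at once
- button_tip (a point): Tip of the button (18 mm across, domed steel), pointing to the stand's +x. It belongs to the fixed rail, so it stays at the stand's x 26.5 (when out), y -20, z 130 mm while the sleeve's holes pass over it
- lens_axis (a point): Middle of the lens under the lens head (black cylinder 70 mm across, z 85 to 150 mm, aluminium cap to 162), fixed to the sleeve's +y end. At the stand's x 0, y 145 mm less the sleeve joint, z 77
- spindle: The workpiece to inspect: steel spindle 120 mm long, 20 mm thick, with a 30 mm collar, lying along the stand's x in a dark V-block 60 x 36 x 26 mm; 42 mm high in all. Origin under the middle of the V-block. It stands on the base plate under the arm, where the lens comes with the button in either the second or the third hole (stand y about 95 or 45 mm)
- linkplate: The other workpiece, not inspected now: flat steel plate 120 x 36 x 14 mm with two dark round spots, on the other of those two places. Origin under its middle
- door (a joint): Shade door's opening angle, rad: 0 = shut (panel along the stand's +x from the hinge); grows as the free edge swings out to the stand's +y; starts open. Turns with slight friction. It cannot shut while the sleeve is fully out: the lens head is in its way
- door_hinge (a point): On the door's vertical hinge axis (stand x -85, y 170 mm) at z 90. Its x axis runs along the panel to the free edge, its y axis out of the outer face, the one to push to shut it. Panel from 5 to 165 mm out from the hinge axis, 10 mm thick (5 mm either side of the axis), z 25 to 150 mm
- door_edge (a point): Middle of the door's free edge, 165 mm from the hinge axis, z 90 mm; same axes as door_hinge
- bolt (a joint): Sprung bevelled latch bolt in the door's free edge, m pressed in: 0 = fully out (10 mm past the edge). Over the last 0.1 rad of closing the strike pushes it in about 7 mm; just before the door is fully shut it snaps out behind the strike and keeps the door shut. This takes some 8 to 14 N pushed 120 mm from the hinge
- strike (a point): The strike's nose, a vertical steel bar 8 mm thick (z 50 to 130 mm) at the stand's x 87, y 180, on a black strike post (x 100 to 115, y 165 to 195, top z 150 mm)
- canister: Plain metal canister, straight-sided, 54 mm across, 130 mm high, about 0.25 kg, standing loose on the table in the swing of the open shade door. It has to be set aside. Origin at the middle of its underside, z up
- jar: Bystander, loose: screw-top jar, 56 mm across, 85 high. Origin at the middle of its underside
- cleaner: Bystander, loose: upright bottle, 56 mm across, 150 high. Origin at the middle of its underside
- gaugecase: Bystander, loose: wooden gauge case 70 x 130 x 35 mm. Origin at the middle of its underside
- mouse: Bystander, loose: black computer mouse 100 x 58 x 34 mm. Origin at the middle of its underside
- ringgauge: Bystander, loose: steel ring gauge, 52 mm across, 22 high, standing on the base plate. Origin at the middle of its underside
- cup: Bystander, loose: white cup, 70 mm across, 85 high. Origin at the middle of its underside
- square: Bystander, loose: dark steel block 70 x 100 x 20 mm. Origin at the middle of its underside

How it is judged:
By the outcome, as a careful person would: the job done as asked, in the order asked, and still so for the second after the job is handed in, with the robot touching nothing.
It also fails if it takes over 72 s, if anything falls off the work surface, if the arm or the gripper's body presses on something with over 40 N, if the wrist force passes 120 N, or if a joint passes its speed limit or range.

## Robot

A 6-joint arm with a two-finger parallel gripper is mounted at the origin on the work surface. World frame = base frame: x ahead of the robot, y to its left, z up, the work surface at z = 0. Lengths are in mm, angles in rad, forces in N, time in s.
With the tool pointing down it reaches from about 375 to 925 mm from the base axis. Payload 5.7 kg.
Tool frame: the origin (TCP) lies midway between the tips of the shut fingers; the grasp point (between the pads) lies 19 mm behind it; z points along the fingers, y is the direction in which the jaws open and shut (so a half turn about z gives the same grasp; the last joint's range is limited). The gripper opens to 88 mm and grips with 3 to 60 N. Pads are 20 mm wide; open, the fingers measure 115 mm over their backs; the gripper's body (75 mm by 178 mm) begins 61 mm behind the grasp point.
Start: joints at [1.092, 0.359, 1.51, -0, 1.272, -0.115], TCP at [213.486, 560.698, 189.023] pointing down, gripper open.
Joint ranges: [-2.97, 2.97], [-1.01, 2.36], [0.21, 2.38], [-0.96, 4.11], [0.2, 2.71], [-2.98, 2.98]. Speed limits (rad/s): [2.39, 2.39, 3.14, 3.14, 3.14, 3.14].

## Interface

Orientations are given as a rotation vector (axis times angle).
In Python, from plant import state, camera, job_done gives the robot as it stands.
- The arm moves only by the tool servo_tool, never from a script. Its argument "series" is a list of rows, each a list of 3 entries, a list of its own where there are three numbers: the shift along the tool's x, y, z in m, then the turn, a rotation vector about the tool's x, y, z in rad, then the closure in counts, from 0 (fully open) to 255 (shut). In form: [[[x, y, z], [ax, ay, az], gripper], ...]. A call has 1 to 12 rows; each row shifts and turns the commanded pose from where the row before left it, along the tool's axes as they then stand; what a row does not reach is not made up. A row lasts 1/10 s, in which the tool goes at most 50 mm and 8.59 degrees, less where a joint would pass 70% of its speed; a pose out of reach is approached as far as the arm can. A call is refused whole if a number of a shift passes 0.05 or a number of a turn 0.15, either way. A call with a gripper value outside its range is refused whole. The fingers move at their own pace and stop on an object; the grip force is fixed at half the most. Time passes only in rows, so rows that do not move let the fingers close. It gives the time, the measured TCP pose, the force and the opening at its end, in the units of the state.
- state(): the state, without advancing time (a new reading comes with each control period).
- camera(name): name is "scene" or "top"; returns a dict with "pixels" (420x560x3 uint8, red, green, blue), "fx", "fy", "cx", "cy" (pixels), "R" (3x3) and "t" (3): a world point X has camera coordinates R X + t. Camera axes: x right, y down, z forward; pixel columns grow to the right and rows downward; lengths in mm; the calibration is good to about 2 mm. A picture is of the moment at which its call begins. There is no depth.
- job_done(): hands the job in, once; it reports no verdict.
The state is a dict: "time_s": time; "q": joint angles; "dq": joint speeds; "joint_efforts": joint torques, N m; "position": TCP position; "orientation": TCP orientation; "wrist_force": force on the tool from outside, world axes, zero at the start; "torque": the same for the moment, N m; "width": opening from 0.0 (shut) to 1.0 (fully open).
Only numpy, scipy, OpenCV 4.12 (cv2) and the standard library are available. Lean on these libraries where they do the work, as an engineer would, in place of code of your own. Each camera call takes 0.05 s, during which the arm holds its last target.

## Working session

There is one attempt and no reset: what is moved stays moved. The work goes in short steps, Python scripts to look and compute and a tool call to move; the robot and the scene stay as the last step left them, time stands still between calls to the robot, and variables do not carry over. Pictures are saved under pics/ and viewed, and the job is handed in when it is done.

Besides the shell and the picture viewer there is one more tool, called after "Call:" in YAML: its name, and indented under it one key for each argument. servo_tool: Moves the arm, as the interface text tells. Its arguments: {"type":"object","properties":{"series":{"type":"array"}},"required":["series"]}

```bash
ls; mkdir -p pics; python3 - <<'E'
from plant import state,camera
import cv2,numpy as np
for n in ["scene","top"]:
    c=camera(n); cv2.imwrite(f"pics/{n}0.png",c["pixels"][:,:,::-1])
    print(n,c["fx"],c["fy"],c["cx"],c["cy"],np.round(c["R"],4).tolist(),np.round(c["t"],1).tolist())
s=state(); print(s)
E
```

```text
pics
scene 445.59679099934664 445.59679099934664 275.59511907390294 211.36854879386277 [[-0.5179, 0.8553, -0.0124], [0.4407, 0.2543, -0.8609], [-0.7332, -0.4513, -0.5087]] [272.0, -144.2, 1275.2]
top 477.89161555546167 477.89161555546167 274.81256506613687 202.06705265095428 [[0.0012, -0.9997, 0.0251], [-0.9976, -0.0029, -0.0689], [0.0689, -0.0249, -0.9973]] [7.7, 579.2, 965.8]
{'time_s': 0.1, 'q': array([ 1.09193385e+00,  3.59399385e-01,  1.51127761e+00, -3.42166520e-05,
        1.27252168e+00, -1.15083316e-01]), 'dq': array([ 1.93296719e-03, -9.50395689e-04, -2.84857233e-03, -3.82933179e-04,
        1.74060710e-03,  2.59877742e-05]), 'joint_efforts': array([ 2.06251625e-04, -5.16355991e+01, -2.71406221e+01,  6.78154919e-02,
        2.76151614e-02, -6.54206502e-06]), 'position': array([213.1902579 , 560.14286103, 188.33143727]), 'orientation': array([-5.68182267e-01, -3.08933831e+00,  2.42699868e-03]), 'wrist_force': array([0.31272629, 0.07390753, 0.75933301]), 'torque': array([ 0.06704508, -0.01598536, -0.01545062]), 'width': 0.9996459235942368}
```

View pics/scene0.png

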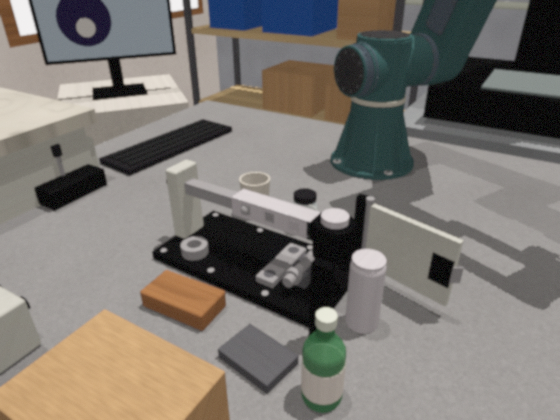

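View pics/top0.png

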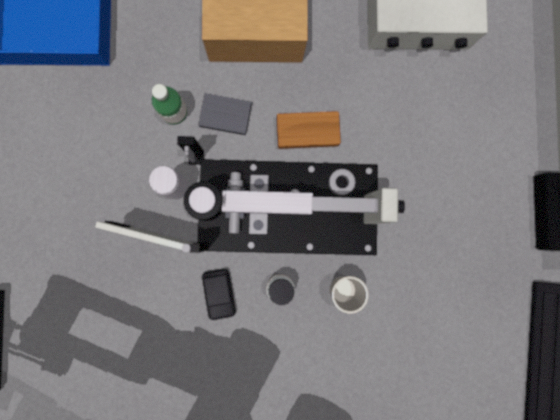

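```bash
python3 - <<'E'
import cv2
a=cv2.imread("pics/top0.png")[80:330,70:420]
cv2.imwrite("pics/topz.png",cv2.resize(a[60:190,100:350],None,fx=3.2,fy=3.2,interpolation=cv2.INTER_CUBIC))
cv2.imwrite("pics/topz2.png",cv2.resize(a[:190,0:180],None,fx=3.1,fy=3.1,interpolation=cv2.INTER_CUBIC))
b=cv2.imread("pics/scene0.png")
cv2.imwrite("pics/scz.png",cv2.resize(b[150:340,140:400],None,fx=3,fy=3,interpolation=cv2.INTER_CUBIC))
E
```

```text
(no output)
```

View pics/topz.png

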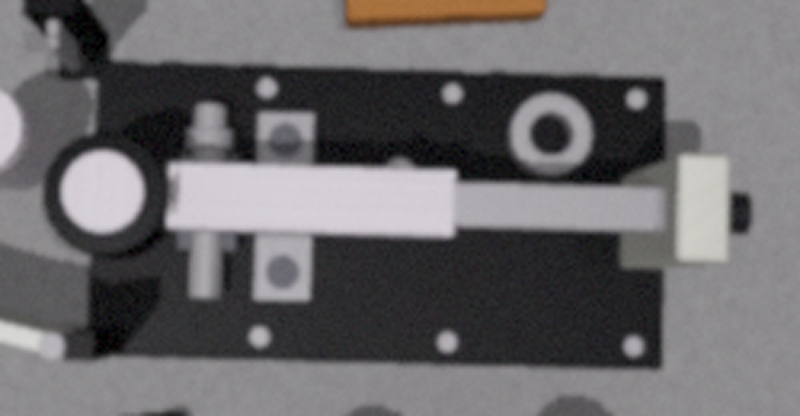

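View pics/topz2.png

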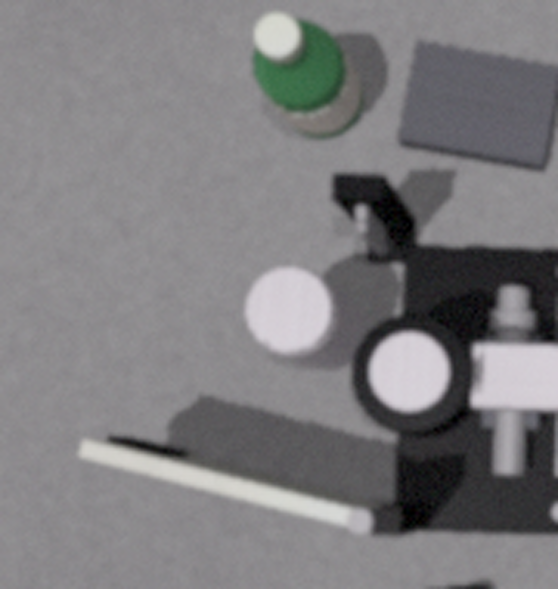

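View pics/scz.png

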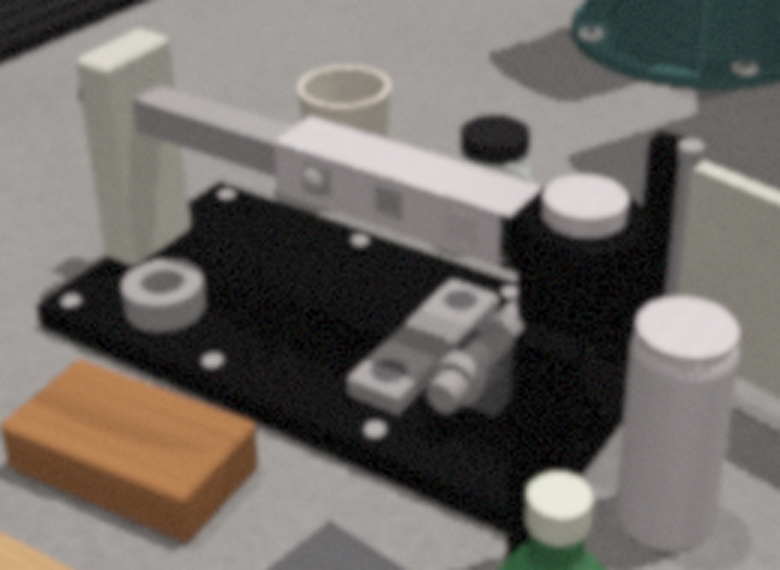

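```bash
cat > h.py <<'E'
import numpy as np,cv2
from scipy.optimize import least_squares
from scipy.spatial.transform import Rotation as Rn
C={"scene":dict(f=445.59679,cx=275.595119,cy=211.368549,R=None,t=None),"top":dict(f=477.891616,cx=274.812565,cy=202.067053)}
def cam(n):
    from plant import camera
    return camera(n)
def proj(c,X):
    p=np.atleast_2d(X)@np.array(c["R"]).T+np.array(c["t"])
    return np.c_[c["fx"]*p[:,0]/p[:,2]+c["cx"],c["fy"]*p[:,1]/p[:,2]+c["cy"]]
def ray(c,uv,z):
    R=np.array(c["R"]);t=np.array(c["t"])
    d=R.T@np.array([(uv[0]-c["cx"])/c["fx"],(uv[1]-c["cy"])/c["fy"],1]);o=-R.T@t
    return o+d*(z-o[2])/d[2]
E
python3 - <<'E'
from h import *
import pickle
c=cam("top");s=cam("scene")
pickle.dump((c,s),open("cams.pkl","wb"))
f=lambda u,v:((u+.5)/3.2-.5+170,(v+.5)/3.2-.5+140)
g=lambda u,v:((u+.5)/3-.5+140,(v+.5)/3-.5+150)
T=[((95,-200,20),f(664,79)),((-95,-200,20),f(661,366)),((95,170,20),f(97,64)),((-95,170,20),f(90,356)),
((30,-170,170),f(680,154)),((30,-200,170),f(728,155)),((-30,-200,170),f(728,262)),((-30,-170,170),f(677,262)),
((18,-50,148),f(457,170)),((-18,-50,148),f(456,238)),((0,145,162),f(102,192))]
S=[((95,-200,20),g(40,308)),((30,-200,170),g(82,68)),((30,-170,170),g(111,72+0)),((18,-50,148),g(276,146)),((26.5,-20,130),g(315,178)),((0,145,162),g(586,200)),((18,110,148),g(505,210))]
def W(p,X):
    X=np.array(X,float);a=p[2];R=np.array([[np.cos(a),-np.sin(a),0],[np.sin(a),np.cos(a),0],[0,0,1]])
    return X@R.T+[p[0],p[1],0]
def r(p,w=1):
    a=(proj(c,W(p,[x for x,_ in T]))-[u for _,u in T])
    b=(proj(s,W(p,[x for x,_ in S]))-[u for _,u in S])
    return np.r_[a.ravel(),w*b.ravel()]
for w in (0,1):
    o=least_squares(lambda p:r(p,w),[500,0,0],loss="soft_l1");print(o.x); print(np.round(r(o.x).reshape(-1,2),1).tolist())
h=lambda u,v:((u+.5)/3.1-.5+70,(v+.5)/3.1-.5+80)
print("can top",ray(c,h(289,310),130),"can side",ray(s,g(686,328),130), "hinge",W(o.x,[[-85,170,0]]))
print("door edge", ray(c,h(81,447),150),"hinge end",ray(c,h(361,520),150))
E
```

```text
[ 5.69203635e+02 -4.09330650e+00 -2.28047926e-02]
[[0.8, -0.5], [0.9, 1.4], [0.0, -0.7], [-1.0, 0.4], [-1.0, -0.4], [1.0, -0.3], [0.8, 0.3], [-0.3, -0.1], [-0.6, 0.6], [-0.7, -0.6], [0.3, 0.4], [-2.9, -1.8], [-3.8, -3.5], [-1.8, -1.3], [-0.9, -2.2], [-2.6, 2.3], [-0.4, -2.2], [1.6, 1.0]]
[ 5.69012546e+02 -3.29360814e+00 -2.34337399e-02]
[[0.5, -0.3], [0.5, 1.6], [-0.3, -0.7], [-1.5, 0.4], [-1.4, -0.3], [0.5, -0.1], [0.3, 0.5], [-0.8, 0.0], [-1.1, 0.8], [-1.2, -0.5], [-0.2, 0.4], [-2.5, -1.8], [-3.4, -3.4], [-1.4, -1.2], [-0.5, -2.2], [-2.2, 2.4], [0.1, -2.1], [2.1, 1.1]]
can top [611.95920497 216.21068919 130.        ] can side [615.8432459  217.21606834 130.        ] hinge [[488.01925455 168.65140268   0.        ]]
door edge [530.6308958  328.58732647 150.        ] hinge end [489.27340674 169.07495771 150.        ]
```

Call:
servo_tool:
  series:
    - [[0,0,0],[0,0,0.13],0]
    - [[0,0,0],[0,0,0.13],0]
    - [[0,0,0],[0,0,0.13],0]
    - [[0,0,0],[0,0,0.13],0]
    - [[0,0,0],[0,0,0.13],0]
    - [[0,0,0],[0,0,0.13],0]
    - [[0,0,0],[0,0,0.13],0]
    - [[0,0,0],[0,0,0.12],0]
    - [[0,0,0],[0,0,0],0]

```text
time_s: 1.1
position: [213.4, 560.5, 188.8]
orientation: [2.018, 2.408, -0.001]
wrist_force: [0.5, -0.1, -0.2]
width: 0.996
```

```bash
cat >> h.py <<'E'
SP=np.array([569.1,-3.6]);SA=-0.0231
def S2W(x,y):
    c,s=np.cos(SA),np.sin(SA);return SP+[c*x-s*y,s*x+c*y]
def W2S(x,y):
    c,s=np.cos(SA),np.sin(SA);d=np.array([x,y])-SP;return np.array([c*d[0]+s*d[1],-s*d[0]+c*d[1]])
def go(x,y,z,jaw=None):
    from plant import state
    s=state();R=Rn.from_rotvec(s["orientation"]).as_matrix();p=s["position"]
    print("pos",p.round(1),"stand",W2S(*p[:2]).round(1),"jaw",np.degrees(np.arctan2(R[1,1],R[0,1])).round(2),"z",R[:,2].round(3),"F",s["wrist_force"].round(1),"w",round(s["width"],3),"t",round(s["time_s"],2),"q",s["q"].round(2))
    sh=R.T@(np.array([x,y,z])-p);print("shift mm tool",sh.round(1))
    if jaw is not None:
        print("turn z", ((np.arctan2(R[1,1],R[0,1])-np.radians(jaw)+np.pi)%(2*np.pi)-np.pi).round(4))
E
python3 -c "
from h import *
go(613.5,216.5,189,10)"
```

```text
pos [213.4 560.5 188.8] stand [-368.6  555.8] jaw 10.08 z [-0. -0. -1.] F [ 0.5 -0.1 -0.2] w 0.996 t 1.1 q [ 1.09  0.36  1.51 -0.    1.27  0.92]
shift mm tool [-4.088e+02  3.337e+02 -1.000e-01]
turn z 0.0015
```

Call:
servo_tool:
  series:
    - [[-0.02,0.016,0],[0,0,0],0]
    - [[-0.038,0.031,0],[0,0,0],0]
    - [[-0.038,0.031,0],[0,0,0],0]
    - [[-0.038,0.031,0],[0,0,0],0]
    - [[-0.038,0.031,0],[0,0,0],0]
    - [[-0.038,0.031,0],[0,0,0],0]
    - [[-0.038,0.031,0],[0,0,0],0]
    - [[-0.038,0.031,0],[0,0,0],0]
    - [[-0.038,0.031,0],[0,0,0],0]
    - [[-0.038,0.031,0],[0,0,0],0]
    - [[-0.032,0.028,0],[0,0,0],0]
    - [[-0.015,0.011,0],[0,0,0],0]

```text
time_s: 2.3
position: [617.3, 214.1, 188.8]
orientation: [2.015, 2.408, 0.0]
wrist_force: [-1.3, 1.0, 0.3]
width: 0.994
```

```bash
python3 -c "
from h import *
go(613.5,216.5,98,10)
cv2.imwrite('pics/s1.png',cam('scene')['pixels'][:,:,::-1])
cv2.imwrite('pics/t1.png',cam('top')['pixels'][:,:,::-1])
go(613.5,216.5,98,10)
"
```

```text
pos [617.3 214.1 188.8] stand [ 43.2 218.8] jaw 10.17 z [ 0.001 -0.001 -1.   ] F [-1.3  1.   0.3] w 0.994 t 2.3 q [ 0.23  0.43  1.39 -0.    1.32  0.05]
shift mm tool [ 3.1 -3.4 90.8]
turn z 0.0029
pos [615.8 215.  188.6] stand [ 41.7 219.7] jaw 10.1 z [-0. -0. -1.] F [ 0.1  0.5 -0.5] w 1.0 t 2.4 q [ 0.23  0.43  1.39 -0.    1.32  0.05]
shift mm tool [ 1.9 -2.  90.6]
turn z 0.0017
```

View pics/s1.png

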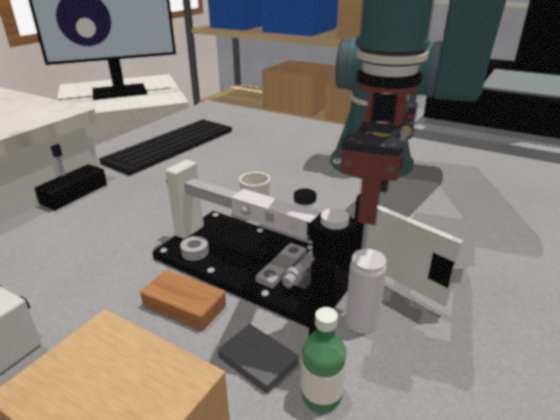

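View pics/t1.png

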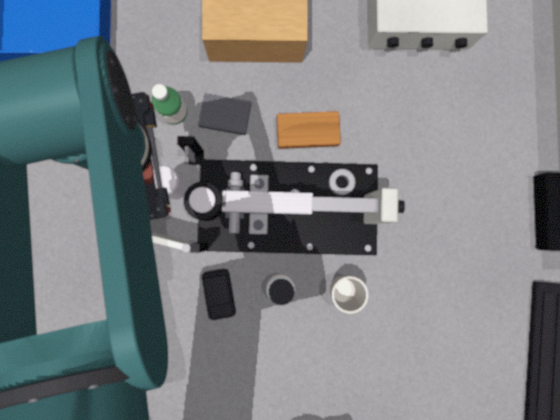

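```bash
python3 -c "
from h import *
import pickle
c,s=pickle.load(open('cams.pkl','rb'))
for z in (0,130,189,270,400):print(z,proj(c,[615.8,215,z]),proj(s,[615.8,215,z]))
for d in (-50,50):print(proj(s,[615.8+d,215+d*.17,189]))
a=cv2.imread('pics/s1.png')[100:350,270:480];cv2.imwrite('pics/s1z.png',cv2.resize(a,None,fx=2.4,fy=2.4))
"
```

```text
0 [[176.41508463 185.00766759]] [[359.60314277 322.87124272]]
130 [[163.58977142 177.57377532]] [[366.92479078 258.53247108]]
189 [[156.42179445 173.41902543]] [[370.75436602 224.88018866]]
270 [[144.708003   166.62940071]] [[376.64726498 173.09650828]]
400 [[119.35748251 151.93556555]] [[388.04526393  72.93691985]]
[[377.38066088 207.99645879]]
[[363.21844357 244.08164011]]
```

View pics/s1z.png

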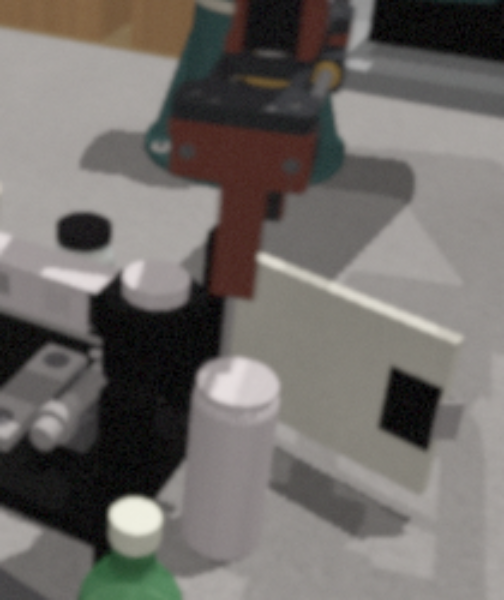

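```bash
python3 -c "
from h import *
a=cv2.imread('pics/s1.png')[60:260,320:450];b=cv2.imread('pics/t1.png')[60:260,90:220]
cv2.imwrite('pics/s1y.png',cv2.resize(np.hstack([a,b]),None,fx=3,fy=3,interpolation=cv2.INTER_CUBIC))
"
```

```text
(no output)
```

View pics/s1y.png

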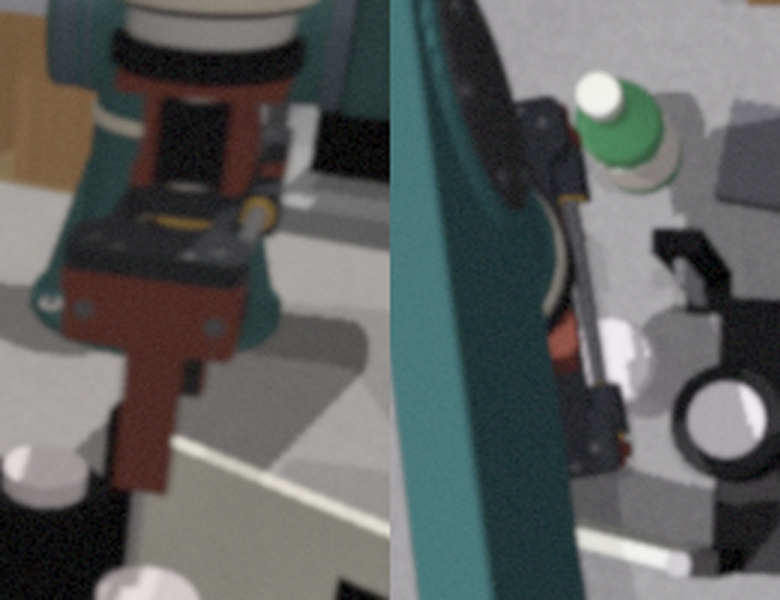

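```bash
python3 -c "
from h import *
import pickle
c,s=pickle.load(open('cams.pkl','rb'))
for z in (270,310):print(z,ray(c,(142,110),z),ray(c,(160,203),z))
u=(320+140/3,60+490/3)
for z in (189,200,210,224):print(z,u,ray(s,u,z))
for x in (560,570,660,672):print(x,proj(s,[x,215+(x-615)*.17,189]))
"
```

```text
270 [704.06473936 220.91302207 270.        ] [559.9139456  190.67276199 270.        ]
310 [693.53800476 210.68317857 310.        ] [557.25497445 182.09343464 310.        ]
189 (366.6666666666667, 223.33333333333334) [614.8028432  208.50892803 189.        ]
200 (366.6666666666667, 223.33333333333334) [631.83279826 214.06130659 200.        ]
210 (366.6666666666667, 223.33333333333334) [647.31457559 219.10892346 210.        ]
224 (366.6666666666667, 223.33333333333334) [668.98906386 226.17558708 224.        ]
560 [[378.18393374 206.1912837 ]]
570 [[376.94194372 209.35879211]]
660 [[364.24154447 241.74924659]]
672 [[362.30898782 246.67794112]]
```

Call:
servo_tool:
  series:
    - [[0.001,-0.002,0.02],[0,0,0],0]
    - [[0.001,0,0.02],[0,0,0],0]
    - [[0,0,0],[0,0,0],0]
    - [[0,0,0],[0,0,0],0]

```text
time_s: 2.8
position: [610.6, 219.6, 149.1]
orientation: [-2.013, -2.41, 0.002]
wrist_force: [0.4, 0.4, 0.0]
width: 1.0
```

```bash
python3 -c "
from h import *
a=cam('scene')['pixels'][:,:,::-1][100:340,270:480]
cv2.imwrite('pics/s2.png',cv2.resize(a,None,fx=2.4,fy=2.4,interpolation=cv2.INTER_CUBIC))
go(613.5,216.5,98,10)
"
```

```text
pos [611.5 219.6 149.9] stand [ 37.2 224.1] jaw 10.25 z [ 0.  0. -1.] F [ 0.8 -0.5  0.1] w 0.999 t 2.85 q [0.24 0.46 1.44 0.   1.24 0.06]
shift mm tool [-3.4  1.4 51.9]
turn z 0.0043
```

View pics/s2.png

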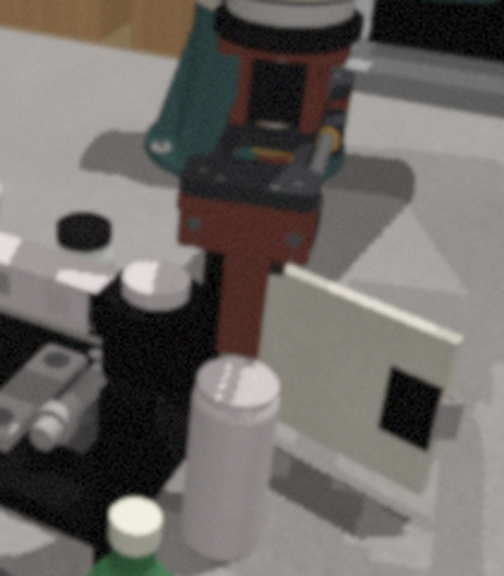

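Call:
servo_tool:
  series:
    - [[0,0,0],[0,0,0],255]
    - [[0,0,0],[0,0,0],255]
    - [[0,0,0],[0,0,0],255]
    - [[0,0,0],[0,0,0],255]
    - [[0,0,0],[0,0,0],255]
    - [[0,0,0],[0,0,0],255]
    - [[0,0,0],[0,0,0],255]
    - [[0,0,0],[0,0,0],255]

```text
time_s: 3.65
position: [611.9, 218.5, 149.0]
orientation: [-2.017, -2.409, 0.0]
wrist_force: [-0.0, 0.3, 0.0]
width: 0.313
```

```bash
python3 -c "
from h import *
c=cam('scene')
a=c['pixels'][:,:,::-1][100:340,270:480]
cv2.imwrite('pics/s3.png',cv2.resize(a,None,fx=2.4,fy=2.4,interpolation=cv2.INTER_CUBIC))
go(613.5,216.5,98,10)
print((proj(c,[611,219,150])-[270,100])*2.4)
"
```

```text
pos [612.  218.4 149. ] stand [ 37.7 223. ] jaw 10.14 z [-0. -0. -1.] F [-1.  -0.6  0.5] w 0.263 t 3.7 q [ 0.24  0.46  1.44 -0.    1.23  0.06]
shift mm tool [-2.2  1.2 51. ]
turn z 0.0024
[[244.74488385 351.90653749]]
```

View pics/s3.png

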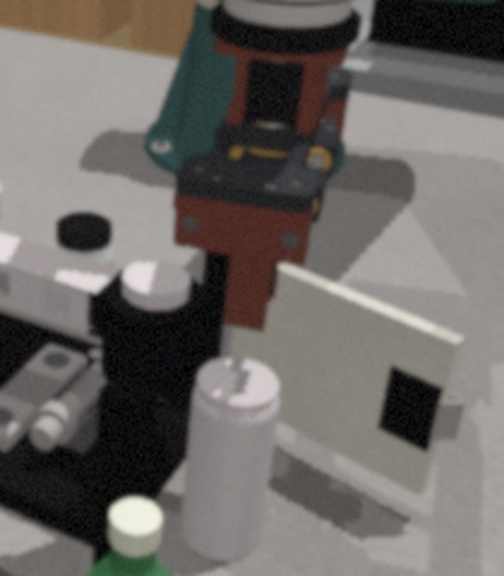

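```bash
python3 -c "
from h import *
c=cam('scene')
a=c['pixels'][:,:,::-1][190:290,330:420]
cv2.imwrite('pics/s4.png',cv2.resize(a,None,fx=6,fy=6,interpolation=cv2.INTER_NEAREST))
t=cam('top')
a=t['pixels'][:,:,::-1][80:240,80:240]
cv2.imwrite('pics/t4.png',cv2.resize(a,None,fx=3.7,fy=3.7,interpolation=cv2.INTER_NEAREST))
"
```

```text
(no output)
```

View pics/s4.png

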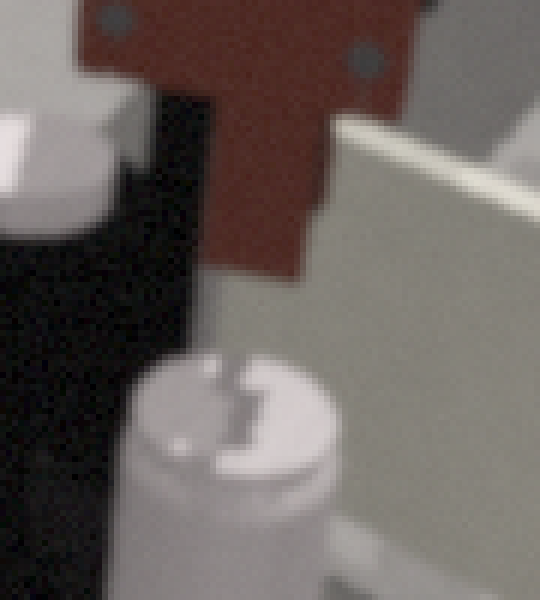

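View pics/t4.png

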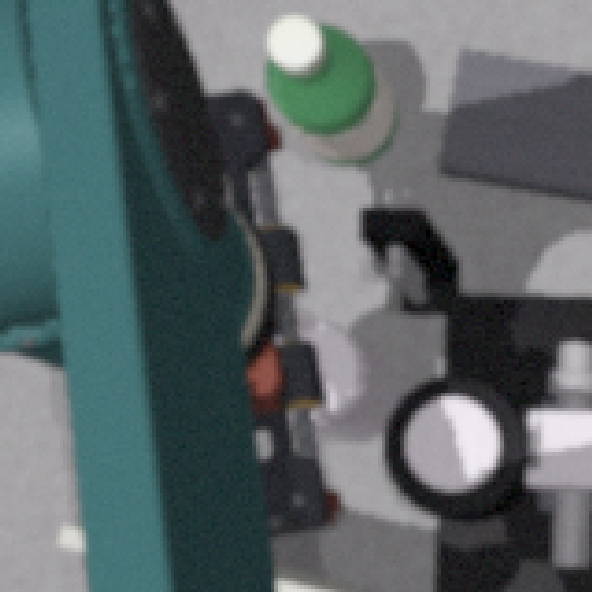

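```bash
python3 -c "
from h import *
import pickle
t,s=pickle.load(open('cams.pkl','rb'))
R=Rn.from_euler('z',10.1,degrees=True).as_matrix()
for x,y,z in [(89,-37,80),(89,37,80),(25,0,0),(25,-11,0),(25,11,0),(25,-11,33),(25,11,33),(89,-37,115),(89,37,115)]:
  print((x,y,z),(proj(s,[612,218.4,149]+R@[x,y,z])-[330,190])*6)
print(proj(t,[612,218.4,149]+R@[89,0,115]),proj(t,[612,218.4,149]+R@[-89,0,115]), proj(t,[612,218.4,149]+R@[89,0,150]),proj(t,[612,218.4,149]+R@[-89,0,150]))
"
```

```text
(89, -37, 80) [[ 24.72923299 225.3566614 ]]
(89, 37, 80) [[389.54537538 294.47102947]]
(25, 0, 0) [[227.77245036 401.90855518]]
(25, -11, 0) [[181.57304102 392.40138047]]
(25, 11, 0) [[274.48244481 411.52080096]]
(25, -11, 33) [[193.58417755 276.81420116]]
(25, 11, 33) [[289.17907538 295.14570027]]
(89, -37, 115) [[34.26130952 77.73529697]]
(89, 37, 115) [[412.23316341 142.50385943]]
[[134.45559616 113.74649737]] [[152.48747833 226.3366866 ]] [[128.14571979 107.78126902]] [[146.9764214  225.90008799]]
```

Call:
servo_tool:
  series:
    - [[-0.001,0.001,0.008],[0,0,0],255]
    - [[0,0,0.006],[0,0,0],255]
    - [[0,0,0],[0,0,0],255]
    - [[0,0,0.001],[0,0,0],255]
    - [[0,0,0],[0,0,0],255]

```text
time_s: 4.3
position: [613.1, 217.7, 133.9]
orientation: [-2.016, -2.409, 0.0]
wrist_force: [-0.6, -0.7, -0.6]
width: 0.006
```

Call:
servo_tool:
  series:
    - [[0,0,0.001],[0,0,0],255]
    - [[0,0,0.001],[0,0,0],255]
    - [[0,0,0.001],[0,0,0],255]
    - [[0,0,0],[0,0,0],255]

```text
time_s: 4.7
position: [613.0, 217.7, 131.0]
orientation: [-2.016, -2.409, 0.0]
wrist_force: [-0.7, -0.3, -0.1]
width: 0.004
```

Call:
servo_tool:
  series:
    - [[0,0,0.001],[0,0,0],255]
    - [[0,0,0.001],[0,0,0],255]
    - [[0,0,0.001],[0,0,0],255]
    - [[0,0,0],[0,0,0],255]

```text
time_s: 5.1
position: [613.0, 217.7, 127.8]
orientation: [-2.016, -2.409, 0.001]
wrist_force: [0.2, 0.3, -0.0]
width: 0.005
```

Call:
servo_tool:
  series:
    - [[0,0,0.001],[0,0,0],255]
    - [[0,0,0.001],[0,0,0],255]
    - [[0,0,0],[0,0,0],255]

```text
time_s: 5.4
position: [613.0, 217.7, 125.8]
orientation: [-2.016, -2.409, 0.001]
wrist_force: [-0.2, 0.1, -0.2]
width: 0.007
```

```bash
python3 -c "
from h import *
c=cam('scene')
a=c['pixels'][:,:,::-1][190:290,330:420]
cv2.imwrite('pics/s5.png',cv2.resize(a,None,fx=6,fy=6,interpolation=cv2.INTER_NEAREST))
go(613.5,216.5,98,10)
"
```

```text
pos [613.  217.7 125.9] stand [ 38.8 222.2] jaw 10.14 z [-0. -0. -1.] F [-0.5 -0.1  0.1] w 0.007 t 5.45 q [ 0.24  0.49  1.46 -0.    1.19  0.06]
shift mm tool [-1.2  0.3 27.9]
turn z 0.0024
```

View pics/s5.png

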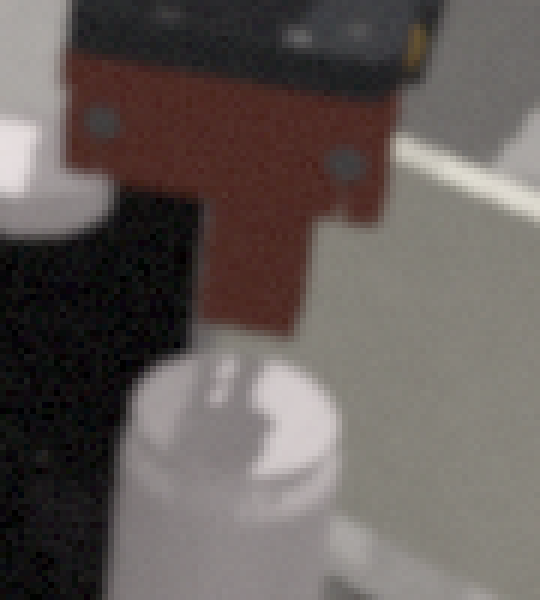

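Call:
servo_tool:
  series:
    - [[0,0,0.004],[0,0,0],255]
    - [[0,0,0.004],[0,0,0],255]
    - [[0,0,0.004],[0,0,0],255]
    - [[0,0,0.004],[0,0,0],255]
    - [[0,0,0.002],[0,0,0],255]
    - [[0,0,0.002],[0,0,0],255]
    - [[0,0,0],[0,0,0],255]

```text
time_s: 6.15
position: [612.9, 217.6, 105.7]
orientation: [-2.016, -2.409, 0.001]
wrist_force: [-0.2, 0.4, -0.0]
width: 0.004
```

```bash
python3 -c "
from h import *
c=cam('scene')
a=c['pixels'][:,:,::-1][190:290,330:420]
cv2.imwrite('pics/s6.png',cv2.resize(a,None,fx=6,fy=6,interpolation=cv2.INTER_NEAREST))
t=cam('top')
a=t['pixels'][:,:,::-1][80:240,80:240]
cv2.imwrite('pics/t6.png',cv2.resize(a,None,fx=3.7,fy=3.7,interpolation=cv2.INTER_NEAREST))
go(613.5,216.5,98,10)
"
```

```text
pos [613.2 217.7 106.1] stand [ 39.  222.3] jaw 10.14 z [ 0. -0. -1.] F [-0.2  1.   0.4] w 0.005 t 6.25 q [ 0.24  0.51  1.48 -0.    1.15  0.06]
shift mm tool [-1.2  0.1  8.1]
turn z 0.0025
```

View pics/s6.png

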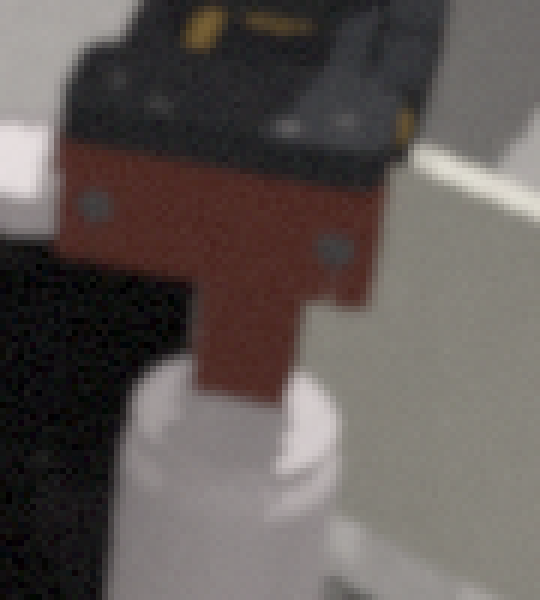

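View pics/t6.png

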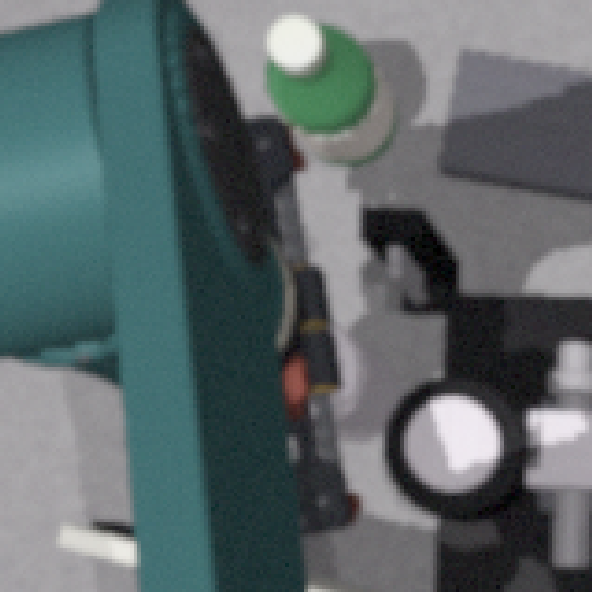

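Call:
servo_tool:
  series:
    - [[0,0,0.001],[0,0,0],255]
    - [[0,0,0.001],[0,0,0],255]
    - [[0,0,0.001],[0,0,0],255]
    - [[0,0,0.001],[0,0,0],255]
    - [[0,0,0],[0,0,0],255]

```text
time_s: 6.75
position: [613.0, 217.7, 101.8]
orientation: [-2.016, -2.409, 0.001]
wrist_force: [0.5, -0.2, 1.2]
width: 0.006
```

Call:
servo_tool:
  series:
    - [[0,0,0.001],[0,0,0],255]
    - [[0,0,0.001],[0,0,0],255]
    - [[0,0,0],[0,0,0],255]

```text
time_s: 7.05
position: [613.0, 217.7, 99.8]
orientation: [-2.016, -2.409, 0.001]
wrist_force: [0.5, -0.4, 0.4]
width: 0.007
```

Call:
servo_tool:
  series:
    - [[0,0,0.001],[0,0,0],255]
    - [[0,0,0.001],[0,0,0],255]
    - [[0,0,0],[0,0,0],255]

```text
time_s: 7.35
position: [613.0, 217.7, 97.9]
orientation: [-2.016, -2.409, 0.0]
wrist_force: [0.1, 0.4, -1.1]
width: 0.004
```

```bash
python3 -c "
from h import *
c=cam('scene')
a=c['pixels'][:,:,::-1][190:290,330:420]
cv2.imwrite('pics/s7.png',cv2.resize(a,None,fx=6,fy=6,interpolation=cv2.INTER_NEAREST))
R=Rn.from_euler('z',10.1,degrees=True).as_matrix()
for z in (130,133,137,141): print(z,(proj(c,[613,217.7,z]+R@[13,0,0])-[330,190])*6)
"
```

```text
130 [[225.83708599 438.65891769]]
133 [[226.98149272 428.7555632 ]]
137 [[228.51576098 415.4784634 ]]
141 [[230.05970396 402.11764148]]
```

View pics/s7.png

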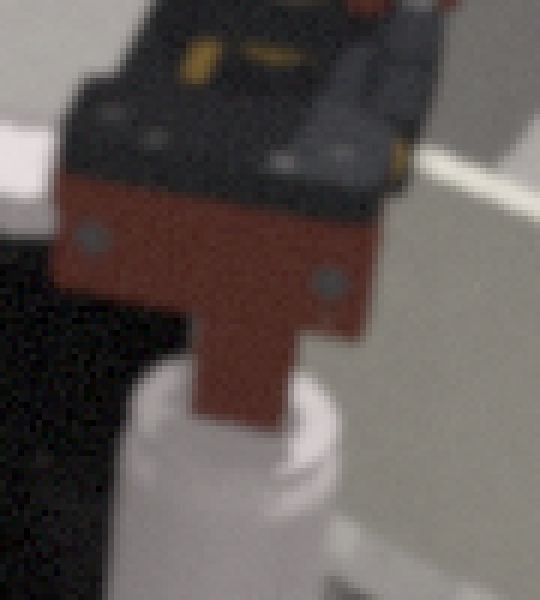

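Call:
servo_tool:
  series:
    - [[0,0,0.001],[0,0,0],255]
    - [[0,0,0.001],[0,0,0],255]
    - [[0,0,0],[0,0,0],255]

```text
time_s: 7.7
position: [613.6, 217.9, 96.8]
orientation: [2.016, 2.409, 0.001]
wrist_force: [-1.5, -0.1, 4.8]
width: 0.006
```

Call:
servo_tool:
  series:
    - [[0,0,0.001],[0,0,0],255]
    - [[0,0,0.001],[0,0,0],255]
    - [[0,0,0],[0,0,0],255]

```text
time_s: 8.0
position: [615.0, 218.2, 96.9]
orientation: [2.015, 2.407, 0.005]
wrist_force: [-1.4, -0.9, 15.1]
width: 0.003
```

Call:
servo_tool:
  series:
    - [[0,0,0.001],[0,0,0],255]
    - [[0,0,0],[0,0,0],255]

```text
time_s: 8.2
position: [615.7, 218.4, 96.9]
orientation: [2.014, 2.406, 0.007]
wrist_force: [-2.5, -1.0, 19.3]
width: 0.004
```

Call:
servo_tool:
  series:
    - [[0,0,0.001],[0,0,0],255]
    - [[0,0,0],[0,0,0],255]

```text
time_s: 8.4
position: [616.4, 218.6, 96.9]
orientation: [2.013, 2.406, 0.01]
wrist_force: [-3.2, -0.5, 24.4]
width: 0.003
```

Call:
servo_tool:
  series:
    - [[0,0,-0.01],[0,0,0],255]
    - [[0,0,-0.015],[0,0,0],255]
    - [[0,0,0],[0,0,0],0]
    - [[0,0,0],[0,0,0],0]
    - [[0,0,0],[0,0,0],0]
    - [[0,0,0],[0,0,0],0]
    - [[0,0,0],[0,0,0],0]
    - [[0,0,0],[0,0,0],0]
    - [[0,0,0],[0,0,0],0]
    - [[0,0,0],[0,0,0],0]
    - [[0,0,0],[0,0,0],0]

```text
time_s: 9.5
position: [613.1, 217.7, 117.0]
orientation: [2.016, 2.409, -0.0]
wrist_force: [0.9, 0.2, -0.2]
width: 0.788
```

```bash
python3 -c "
from h import *
go(613.5,216.5,62,10)
c=cam('scene')
a=c['pixels'][:,:,::-1][150:350,310:430]
cv2.imwrite('pics/s8.png',cv2.resize(a,None,fx=3,fy=3,interpolation=cv2.INTER_CUBIC))
"
```

```text
pos [613.1 217.7 117. ] stand [ 38.9 222.3] jaw 10.14 z [-0. -0. -1.] F [ 0.9  0.2 -0.2] w 0.788 t 9.5 q [ 0.24  0.5   1.47 -0.    1.17  0.06]
shift mm tool [-1.3  0.2 55. ]
turn z 0.0025
```

View pics/s8.png

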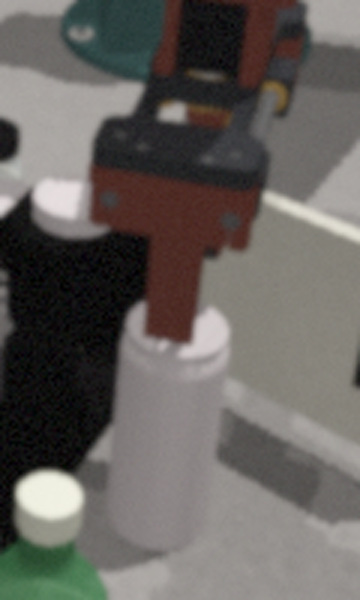

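Call:
servo_tool:
  series:
    - [[-0.001,0,0],[0,0,0],0]
    - [[0,0,0],[0,0,0],0]
    - [[0,0,0.008],[0,0,0],0]
    - [[0,0,0.009],[0,0,0],0]
    - [[0,0,0.009],[0,0,0],0]
    - [[0,0,0.009],[0,0,0],0]
    - [[0,0,0.01],[0,0,0],0]
    - [[0,0,0.01],[0,0,0],0]
    - [[0,0,0],[0,0,0],0]

```text
time_s: 10.45
position: [611.9, 216.3, 60.0]
orientation: [-2.015, -2.408, 0.004]
wrist_force: [-0.3, -0.6, -0.2]
width: 1.0
```

Call:
servo_tool:
  series:
    - [[0,0,0],[0,0,0],200]
    - [[0,0,0],[0,0,0],200]
    - [[0,0,0],[0,0,0],200]
    - [[0,0,0],[0,0,0],200]
    - [[0,0,0],[0,0,0],200]
    - [[0,0,0],[0,0,0],200]
    - [[0,0,0],[0,0,0],200]

```text
time_s: 11.15
position: [613.3, 216.7, 62.4]
orientation: [2.016, 2.409, 0.0]
wrist_force: [0.2, -0.6, 3.0]
width: 0.607
```

```bash
python3 -c "
from h import *
go(590,420,200,10)
c=cam('scene')
a=c['pixels'][:,:,::-1][150:350,310:430]
cv2.imwrite('pics/s9.png',cv2.resize(a,None,fx=3,fy=3,interpolation=cv2.INTER_CUBIC))
"
```

```text
pos [613.3 216.7  62.4] stand [ 39.1 221.3] jaw 10.14 z [ 0. -0. -1.] F [ 0.2 -0.6  3. ] w 0.607 t 11.15 q [ 0.23  0.56  1.52 -0.    1.06  0.06]
shift mm tool [ 204.2   12.8 -137.6]
turn z 0.0025
```

View pics/s9.png

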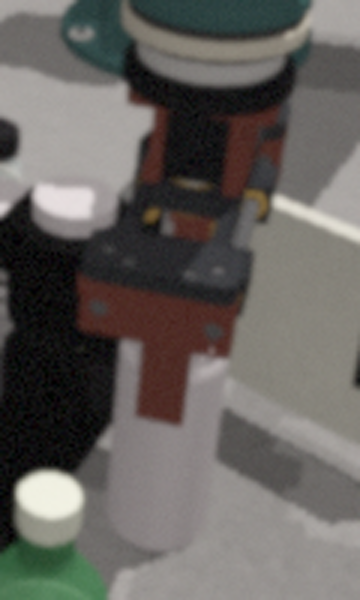

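Call:
servo_tool:
  series:
    - [[0,0,-0.01],[0,0,0],200]
    - [[0,0,-0.02],[0,0,0],200]
    - [[0,0,-0.02],[0,0,0],200]
    - [[0.015,0,0],[0,0,0],200]
    - [[0.03,0.005,0],[0,0,0],200]
    - [[0.03,0.005,0],[0,0,0],200]
    - [[0.03,0.005,0],[0,0,0],200]
    - [[0.03,0.005,0],[0,0,0],200]
    - [[0.03,0.005,0],[0,0,0],200]
    - [[0.025,0,0],[0,0,0],200]
    - [[0.015,0,0],[0,0,0],200]
    - [[0,0,0],[0,0,0],200]

```text
time_s: 12.4
position: [600.3, 425.2, 110.9]
orientation: [-2.013, -2.411, 0.001]
wrist_force: [-0.9, 0.2, -3.6]
width: 0.611
```

```bash
python3 -c "
from h import *
go(590,420,63,10)
c=cam('scene')
cv2.imwrite('pics/s10.png',c['pixels'][:,:,::-1])
"
```

```text
pos [600.3 425.2 110.9] stand [ 21.2 429.4] jaw 10.29 z [-0.001 -0.    -1.   ] F [-0.9  0.2 -3.6] w 0.611 t 12.4 q [0.52 0.62 1.26 0.   1.26 0.34]
shift mm tool [ -3.3 -10.9  47.9]
turn z 0.0051
```

View pics/s10.png

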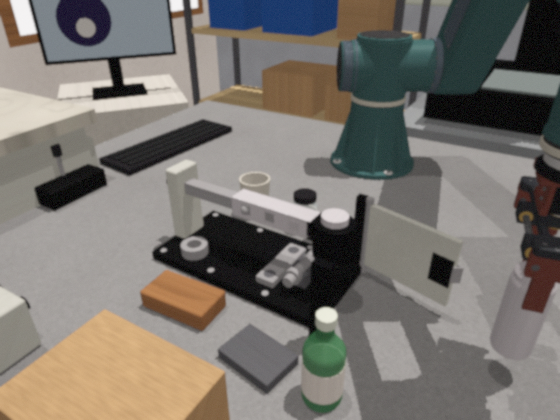

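Call:
servo_tool:
  series:
    - [[0,0,0.015],[0,0,0],200]
    - [[0,0,0.015],[0,0,0],200]
    - [[0,0,0.01],[0,0,0],200]
    - [[0,0,0.004],[0,0,0],200]
    - [[0,0,0.002],[0,0,0],200]
    - [[0,0,0],[0,0,0],200]

```text
time_s: 13.05
position: [601.9, 422.7, 65.8]
orientation: [-2.017, -2.409, 0.0]
wrist_force: [0.3, 0.7, -2.8]
width: 0.607
```

Call:
servo_tool:
  series:
    - [[0,0,0.001],[0,0,0],200]
    - [[0,0,0.001],[0,0,0],200]
    - [[0,0,0],[0,0,0],200]

```text
time_s: 13.35
position: [602.0, 423.1, 64.4]
orientation: [2.016, 2.409, 0.001]
wrist_force: [0.8, 0.2, -3.1]
width: 0.604
```

Call:
servo_tool:
  series:
    - [[0,0,0.001],[0,0,0],200]
    - [[0,0,0.001],[0,0,0],200]
    - [[0,0,0],[0,0,0],200]

```text
time_s: 13.65
position: [601.9, 423.1, 62.5]
orientation: [2.016, 2.409, 0.001]
wrist_force: [-0.3, -0.9, -0.1]
width: 0.607
```

Touching down. Release and raise.

Call:
servo_tool:
  series:
    - [[0,0,0],[0,0,0],0]
    - [[0,0,0],[0,0,0],0]
    - [[0,0,0],[0,0,0],0]
    - [[0,0,0],[0,0,0],0]
    - [[0,0,0],[0,0,0],0]
    - [[0,0,-0.01],[0,0,0],0]
    - [[0,0,-0.03],[0,0,0],0]
    - [[0,0,-0.04],[0,0,0],0]
    - [[0,0,-0.04],[0,0,0],0]
    - [[0,0,0],[0,0,0],0]

```text
time_s: 14.65
position: [605.8, 425.3, 190.4]
orientation: [2.013, 2.406, 0.019]
wrist_force: [-0.3, 0.5, 0.4]
width: 1.0
```

```bash
python3 -c "
from h import *
a=S2W(0,-20);print(a)
go(a[0],a[1],185,-1.3)
c=cam('scene')
cv2.imwrite('pics/s11.png',c['pixels'][:,:,::-1])
"
```

```text
[568.63804109 -23.59466414]
pos [605.8 425.3 190.4] stand [ 26.8 429.6] jaw 10.14 z [ 0.011  0.006 -1.   ] F [-0.3  0.5  0.4] w 1.0 t 14.65 q [ 0.52  0.55  1.18 -0.    1.4   0.34]
shift mm tool [-435.3 -115.7    2.2]
turn z 0.1997
```

View pics/s11.png

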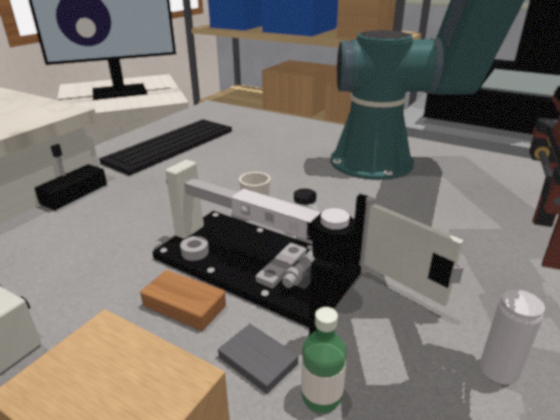

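Call:
servo_tool:
  series:
    - [[0,0,0],[0,0,0.1],0]
    - [[0,0,0],[0,0,0.1],0]
    - [[-0.02,-0.001,0],[0,0,0],0]
    - [[-0.04,-0.003,0],[0,0,0],0]
    - [[-0.045,-0.003,0],[0,0,0],0]
    - [[-0.045,-0.003,0],[0,0,0],0]
    - [[-0.045,-0.003,0],[0,0,0],0]
    - [[-0.045,-0.003,0],[0,0,0],0]
    - [[-0.045,-0.003,0],[0,0,0],0]
    - [[-0.045,-0.003,0],[0,0,0],0]
    - [[-0.04,-0.003,0],[0,0,0],0]
    - [[-0.03,-0.002,0],[0,0,0],0]

```text
time_s: 15.9
position: [564.2, 21.3, 181.2]
orientation: [-2.247, -2.194, 0.003]
wrist_force: [-0.0, 0.2, 0.1]
width: 1.007
```

Call:
servo_tool:
  series:
    - [[0,0,0],[0,0,0],0]
    - [[0,0,0],[0,0,0],0]
    - [[0,0,0],[0,0,0],0]

```text
time_s: 16.2
position: [565.3, 24.7, 181.7]
orientation: [-2.246, -2.196, 0.0]
wrist_force: [0.2, 0.7, -0.5]
width: 0.997
```

```bash
python3 -c "
from h import *
a=S2W(0,-20)
c=cam('scene');t=cam('top')
go(a[0],a[1],78,-1.3)
cv2.imwrite('pics/s12.png',cv2.resize(c['pixels'][:,:,::-1][80:280,180:400],None,fx=3,fy=3))
cv2.imwrite('pics/t12.png',t['pixels'][:,:,::-1])
"
```

```text
pos [565.5  25.  181.8] stand [-4.2 28.5] jaw -1.23 z [-0.  0. -1.] F [-0.   0.4  0.1] w 0.997 t 16.3 q [-0.08  0.32  1.59  0.    1.23 -0.06]
shift mm tool [-48.5   4.2 103.8]
turn z 0.0012
```

View pics/s12.png

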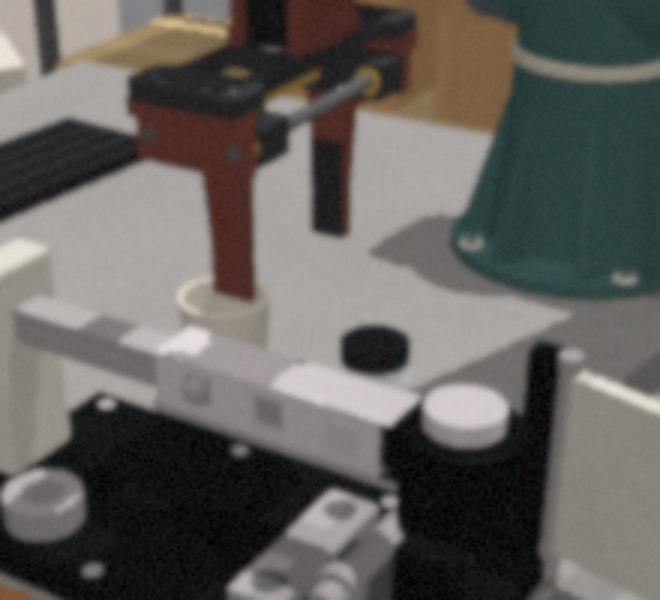

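View pics/t12.png

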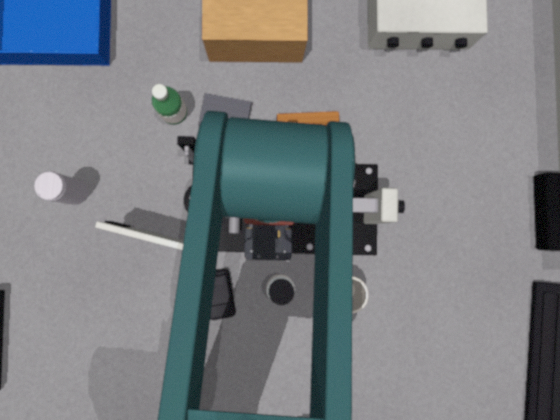

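Call:
servo_tool:
  series:
    - [[-0.02,0.002,0],[0,0,0],0]
    - [[-0.02,0.002,0],[0,0,0],0]
    - [[-0.008,0,0],[0,0,0],0]
    - [[0,0,0.02],[0,0,0],0]
    - [[0,0,0.02],[0,0,0],0]
    - [[0,0,0],[0,0,0],0]
    - [[0,0,0],[0,0,0],0]

```text
time_s: 17.0
position: [568.2, -23.6, 142.0]
orientation: [-2.245, -2.196, 0.001]
wrist_force: [0.6, 0.3, 0.2]
width: 0.998
```

```bash
python3 -c "
from h import *
a=S2W(0,-20)
c=cam('scene')
go(a[0],a[1],78,-1.3)
from plant import state
p=state()['position']
f=lambda u:(np.array(u)-[180,80])*3
for y in (-10,10): print(f(proj(c,p+[57.5,y,33])),f(proj(c,p+[-44,y,33])))
print('button',f(proj(c,[*S2W(26.5,-20),130])),f(proj(c,[*S2W(18,-50),148])),f(proj(c,[*S2W(18,-50),112])))
cv2.imwrite('pics/s13.png',cv2.resize(c['pixels'][:,:,::-1][80:280,180:400],None,fx=3,fy=3))
"
```

```text
pos [569.  -23.9 142.7] stand [  0.3 -20.3] jaw -1.28 z [ 0.001 -0.    -1.   ] F [ 0.5 -0.3  0.5] w 0.999 t 17.05 q [-0.16  0.36  1.63  0.    1.15 -0.14]
shift mm tool [ 0.3 -0.4 64.7]
turn z 0.0003
[[136.11134917 343.56077693]] [[235.95205717 274.90962045]]
[[165.46466353 352.21861594]] [[263.71560533 282.00144144]]
button [[186.9521972  394.03865663]] [[153.09719155 348.40983937]] [[156.84336445 400.40043913]]
```

View pics/s13.png

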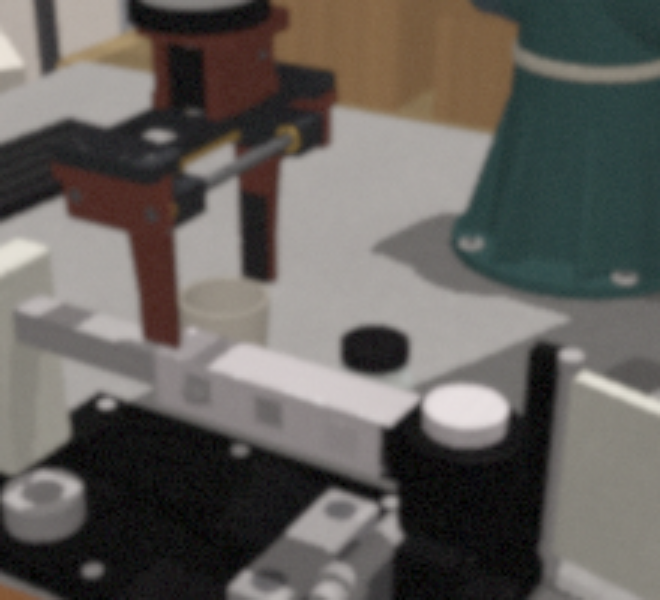

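Call:
servo_tool:
  series:
    - [[0,0,0.015],[0,0,0],0]
    - [[0,0,0.02],[0,0,0],0]
    - [[0,0,0.02],[0,0,0],0]
    - [[0,0,0.01],[0,0,0],0]
    - [[0,0,0],[0,0,0],0]
    - [[0,0,0],[0,0,0],0]

```text
time_s: 17.65
position: [569.3, -24.4, 78.0]
orientation: [2.246, 2.195, 0.001]
wrist_force: [-0.7, 0.4, -0.4]
width: 1.0
```

```bash
python3 -c "
from h import *
a=S2W(0,-20)
c=cam('scene')
go(a[0],a[1],78,-1.3)
cv2.imwrite('pics/s14.png',cv2.resize(c['pixels'][:,:,::-1][80:280,180:400],None,fx=3,fy=3))
"
```

```text
pos [569.5 -24.5  78.2] stand [  0.9 -20.9] jaw -1.31 z [ 0.002 -0.    -1.   ] F [0.2 0.3 0.8] w 1.001 t 17.7 q [-0.16  0.44  1.7  -0.    1.   -0.14]
shift mm tool [ 0.9 -0.9  0.2]
turn z -0.0002
```

View pics/s14.png

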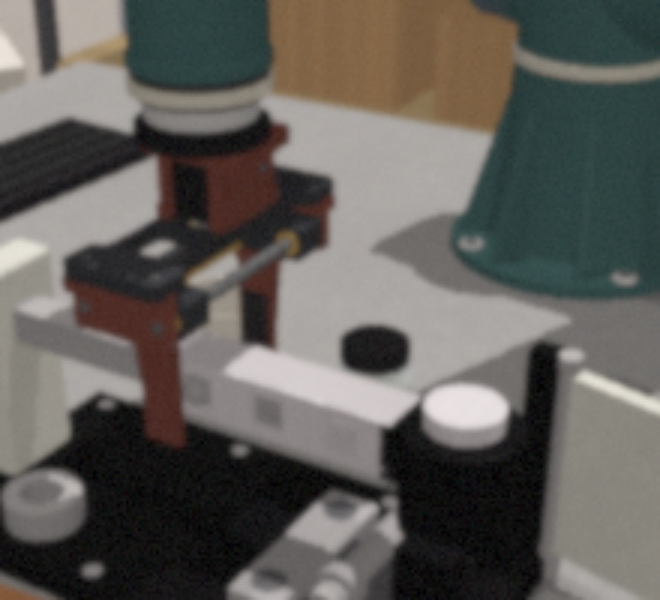

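Call:
servo_tool:
  series:
    - [[0.001,-0.001,0],[0,0,0],255]
    - [[0,0,0],[0,0,0],255]
    - [[0,0,0],[0,0,0],255]
    - [[0,0,0],[0,0,0],255]
    - [[0,0,0],[0,0,0],255]
    - [[0,0,0],[0,0,0],255]
    - [[0,0,0],[0,0,0],255]
    - [[0,0,0],[0,0,0],255]
    - [[0,0,0],[0,0,0],255]
    - [[0,0,0],[0,0,0],255]

```text
time_s: 18.7
position: [569.1, -23.5, 77.3]
orientation: [2.246, 2.194, 0.003]
wrist_force: [4.4, 1.4, -2.1]
width: 0.41
```

```bash
python3 -c "
from h import *
a=S2W(0,-20)
c=cam('scene')
go(a[0],a[1],78,-1.3)
cv2.imwrite('pics/s15.png',cv2.resize(c['pixels'][:,:,::-1][80:280,180:400],None,fx=3,fy=3))
"
```

```text
pos [569.1 -23.5  77.3] stand [  0.5 -19.9] jaw -1.33 z [ 0.002 -0.    -1.   ] F [ 4.9 -0.1 -2.2] w 0.406 t 18.75 q [-0.16  0.44  1.7   0.    1.   -0.14]
shift mm tool [-0.1 -0.5 -0.7]
turn z -0.0006
```

View pics/s15.png

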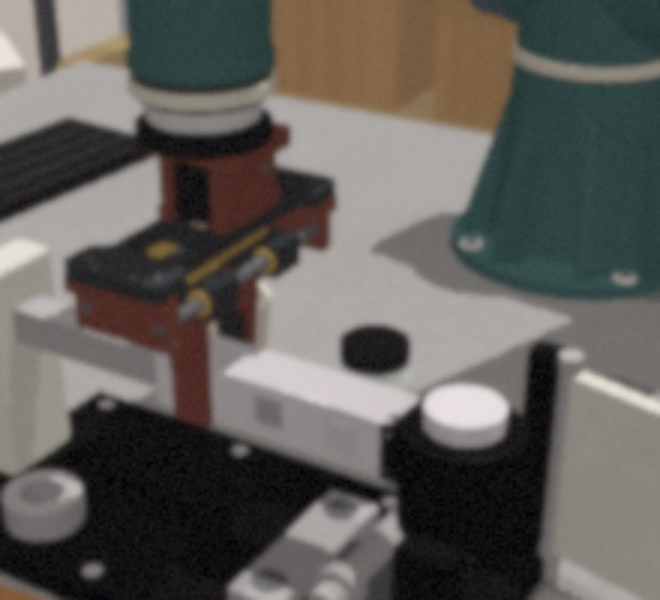

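Call:
servo_tool:
  series:
    - [[-0.003,0,0],[0,0,0],255]
    - [[-0.004,0,0],[0,0,0],255]
    - [[-0.005,0,0],[0,0,0],255]
    - [[0,0,0],[0,0,0],255]

```text
time_s: 19.15
position: [568.8, -34.9, 77.3]
orientation: [2.246, 2.195, 0.004]
wrist_force: [5.4, -1.7, -2.4]
width: 0.41
```

```bash
python3 -c "
from h import *
a=S2W(0,-20)
c=cam('scene')
go(a[0],a[1],78,-1.3)
cv2.imwrite('pics/s16.png',cv2.resize(c['pixels'][:,:,::-1][80:280,180:400],None,fx=3,fy=3))
"
```

```text
pos [568.9 -35.4  77.4] stand [  0.5 -31.8] jaw -1.33 z [ 0.003 -0.    -1.   ] F [ 4.8 -1.5 -2.1] w 0.407 t 19.2 q [-0.18  0.44  1.7   0.    1.   -0.16]
shift mm tool [11.8 -0.5 -0.6]
turn z -0.0005
```

View pics/s16.png

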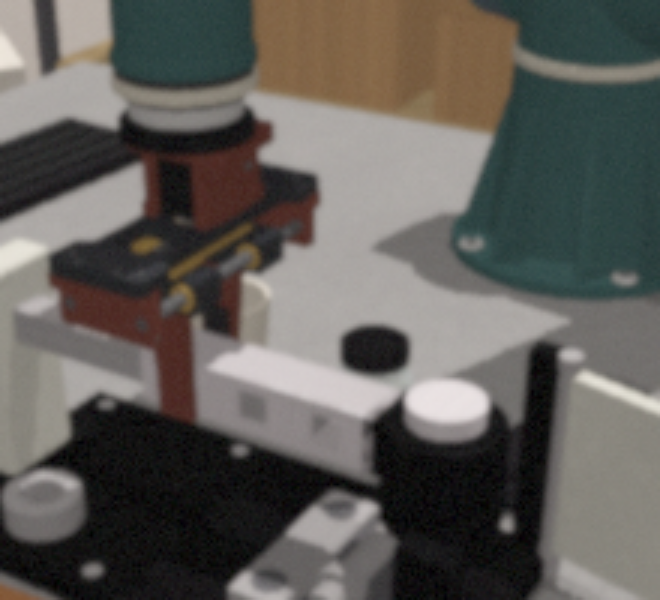

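Call:
servo_tool:
  series:
    - [[-0.006,0,0],[0,0,0],255]
    - [[-0.006,0,0],[0,0,0],255]
    - [[-0.006,0,0],[0,0,0],255]
    - [[-0.006,0,0],[0,0,0],255]
    - [[-0.006,0,0],[0,0,0],255]
    - [[-0.004,0,0],[0,0,0],255]
    - [[-0.002,0,0],[0,0,0],255]
    - [[0,0,0],[0,0,0],255]

```text
time_s: 20.0
position: [567.9, -72.1, 77.4]
orientation: [2.246, 2.194, 0.002]
wrist_force: [4.8, -4.1, -1.6]
width: 0.41
```

```bash
python3 -c "
from h import *
a=S2W(0,-70)
c=cam('scene')
go(a[0],a[1],78,-1.3)
cv2.imwrite('pics/s17.png',cv2.resize(c['pixels'][:,:,::-1][80:280,180:400],None,fx=3,fy=3))
"
```

```text
pos [567.9 -72.3  77.3] stand [  0.4 -68.7] jaw -1.34 z [ 0.002 -0.001 -1.   ] F [ 4.5 -3.  -1.8] w 0.408 t 20.05 q [-0.25  0.44  1.69 -0.    1.   -0.22]
shift mm tool [-1.3 -0.4 -0.7]
turn z -0.0008
```

View pics/s17.png

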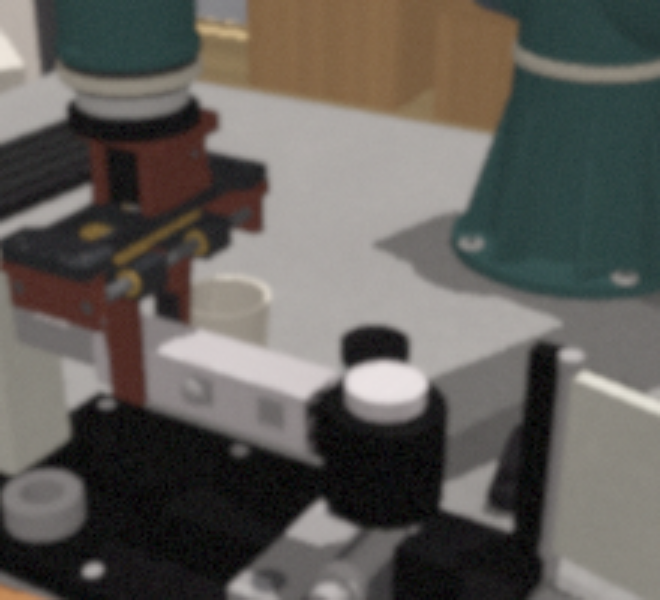

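Call:
servo_tool:
  series:
    - [[-0.001,0,0],[0,0,0],255]
    - [[0,0,0],[0,0,0],255]

```text
time_s: 20.25
position: [567.8, -72.7, 77.3]
orientation: [2.246, 2.194, 0.002]
wrist_force: [5.4, -1.3, -2.3]
width: 0.408
```

Call:
servo_tool:
  series:
    - [[-0.001,0,0],[0,0,0],255]
    - [[0,0,0],[0,0,0],255]

```text
time_s: 20.45
position: [567.8, -73.3, 77.4]
orientation: [2.246, 2.194, 0.003]
wrist_force: [5.7, 2.0, -2.0]
width: 0.407
```

Call:
servo_tool:
  series:
    - [[-0.001,0,0],[0,0,0],255]
    - [[0,0,0],[0,0,0],255]

```text
time_s: 20.65
position: [567.8, -74.2, 77.4]
orientation: [2.247, 2.194, 0.003]
wrist_force: [5.8, 0.6, -2.3]
width: 0.411
```

Call:
servo_tool:
  series:
    - [[-0.001,0,0],[0,0,0],255]
    - [[0,0,0],[0,0,0],255]

```text
time_s: 20.85
position: [567.8, -74.9, 77.4]
orientation: [2.247, 2.194, 0.003]
wrist_force: [5.1, 2.4, -0.2]
width: 0.409
```

```bash
python3 -c "
from h import *
a=S2W(0,-70)
c=cam('scene')
go(a[0],a[1],78,-1.3)
cv2.imwrite('pics/s18.png',cv2.resize(c['pixels'][:,:,::-1][180:250,200:300],None,fx=7,fy=7,interpolation=cv2.INTER_CUBIC))
"
```

```text
pos [567.8 -75.   77.4] stand [  0.3 -71.4] jaw -1.36 z [ 0.002  0.001 -1.   ] F [ 5.   1.6 -1.2] w 0.41 t 20.9 q [-0.25  0.44  1.69  0.    1.   -0.23]
shift mm tool [ 1.4 -0.3 -0.6]
turn z -0.001
```

View pics/s18.png

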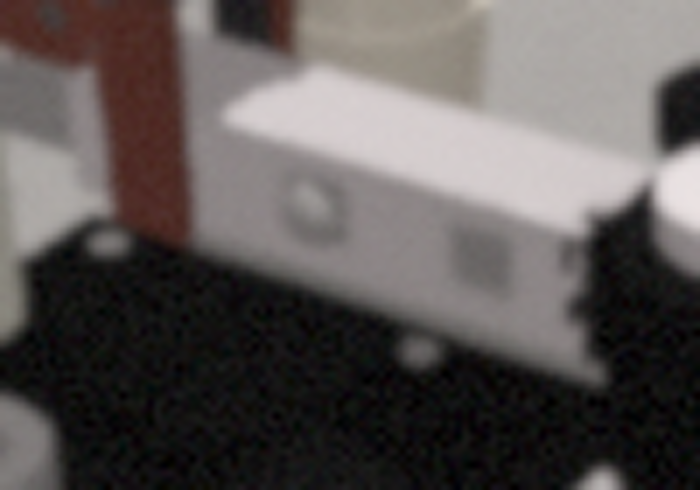

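Call:
servo_tool:
  series:
    - [[0.001,0,0],[0,0,0],255]
    - [[0.002,0,0],[0,0,0],255]
    - [[0.002,0,0],[0,0,0],255]
    - [[0,0,0],[0,0,0],255]

```text
time_s: 21.3
position: [567.9, -72.2, 77.4]
orientation: [2.244, 2.193, -0.001]
wrist_force: [4.4, -5.8, -1.6]
width: 0.408
```

```bash
python3 -c "
from h import *
a=S2W(0,-70)
go(a[0],a[1],78,-1.3)
"
```

```text
pos [567.9 -72.2  77.4] stand [  0.4 -68.7] jaw -1.31 z [ 0.002 -0.003 -1.   ] F [ 4.4 -5.8 -1.6] w 0.408 t 21.3 q [-0.25  0.44  1.69 -0.    1.   -0.22]
shift mm tool [-1.3 -0.4 -0.6]
turn z -0.0002
```

Call:
servo_tool:
  series:
    - [[-0.003,0,0],[0,0,0],255]
    - [[0,0,0],[0,0,0],255]
    - [[0,0,0],[0,0,0],0]
    - [[0,0,0],[0,0,0],0]
    - [[0,0,0],[0,0,0],0]
    - [[0,0,0],[0,0,0],0]
    - [[0,0,0],[0,0,0],0]
    - [[0,0,0],[0,0,0],0]
    - [[0,0,0],[0,0,0],0]

```text
time_s: 22.2
position: [566.3, -73.4, 77.1]
orientation: [-2.247, -2.196, 0.0]
wrist_force: [0.3, -0.4, 0.2]
width: 0.984
```

Call:
servo_tool:
  series:
    - [[0,0,-0.03],[0,0,0],0]
    - [[0,0,-0.04],[0,0,0],0]
    - [[0,0,-0.04],[0,0,0],0]
    - [[0,0,0],[0,0,0],0]
    - [[0,0,0],[0,0,0],0]

```text
time_s: 22.7
position: [567.1, -73.5, 188.1]
orientation: [2.245, 2.194, 0.002]
wrist_force: [0.9, -1.3, -0.7]
width: 1.001
```

```bash
python3 -c "
from h import *
c=cam('scene')
cv2.imwrite('pics/s19.png',cv2.resize(c['pixels'][:,:,::-1][150:350,160:400],None,fx=3,fy=3,interpolation=cv2.INTER_CUBIC))
a=S2W(0,-70)
go(a[0],a[1],185,-1.3)
"
```

```text
pos [565.9 -73.3 186.7] stand [ -1.5 -69.8] jaw -1.31 z [-0. -0. -1.] F [-0.4  0.3 -0.2] w 1.001 t 22.75 q [-0.25  0.32  1.58 -0.    1.25 -0.23]
shift mm tool [-0.3  1.5  1.7]
turn z -0.0003
```

View pics/s19.png

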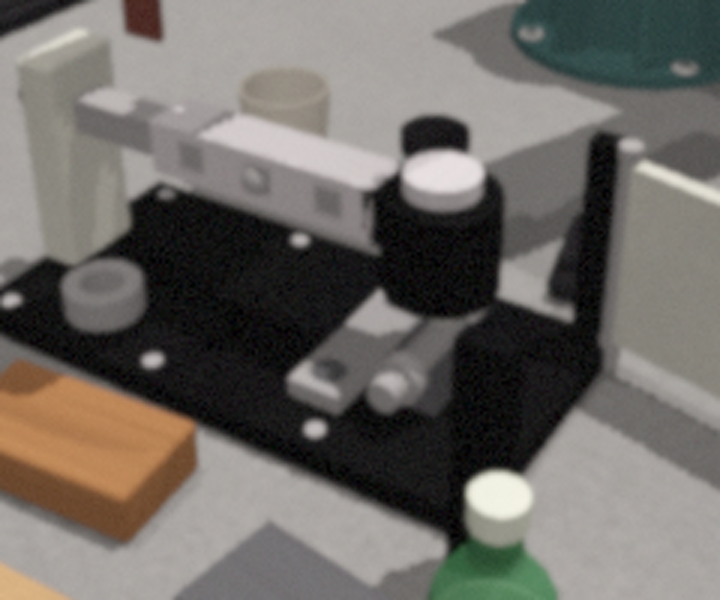

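```bash
python3 -c "
from h import *
import pickle
h=np.array([-85,170])
for th in (77,65,50,35,20,10,0):
  t=np.radians(th);p=h+120*np.array([np.cos(t),np.sin(t)])+18*np.array([-np.sin(t),np.cos(t)])
  print(th,p.round(1),S2W(*p).round(1))
t=np.radians(77);p=h+120*np.array([np.cos(t),np.sin(t)])+40*np.array([-np.sin(t),np.cos(t)])
go(*S2W(*p),187,-1.3);print(S2W(*p))"
```

```text
77 [-75.5 291. ] [500.3 289. ]
65 [-50.6 286.4] [525.1 283.9]
50 [-21.7 273.5] [553.8 270.3]
35 [  3.  253.6] [577.9 249.8]
20 [ 21.6 228. ] [596.  223.8]
10 [ 30.1 208.6] [604.  204.2]
0 [ 35. 188.] [608.4 183.5]
pos [565.9 -73.3 186.7] stand [ -1.5 -69.8] jaw -1.31 z [-0. -0. -1.] F [-0.4  0.3 -0.2] w 1.001 t 22.75 q [-0.25  0.32  1.58 -0.    1.25 -0.23]
shift mm tool [ 3.657e+02 -9.540e+01 -3.000e-01]
turn z -0.0003
[478.98039838 294.48355426]
```

Call:
servo_tool:
  series:
    - [[0.02,-0.005,0],[0,0,0],255]
    - [[0.035,-0.009,0],[0,0,0],255]
    - [[0.037,-0.01,0],[0,0,0],255]
    - [[0.037,-0.01,0],[0,0,0],255]
    - [[0.037,-0.01,0],[0,0,0],255]
    - [[0.037,-0.01,0],[0,0,0],255]
    - [[0.037,-0.01,0],[0,0,0],255]
    - [[0.037,-0.01,0],[0,0,0],255]
    - [[0.037,-0.01,0],[0,0,0],255]
    - [[0.032,-0.007,0],[0,0,0],255]
    - [[0.02,-0.005,0],[0,0,0],255]
    - [[0,0,0],[0,0,0],255]

```text
time_s: 23.95
position: [476.8, 296.5, 185.0]
orientation: [-2.242, -2.198, 0.005]
wrist_force: [-0.4, -0.5, 0.3]
width: 0.004
```

Call:
servo_tool:
  series:
    - [[0,0,0],[0,0,0],255]
    - [[0,0,0],[0,0,0],255]
    - [[0,0,0],[0,0,0],255]

```text
time_s: 24.25
position: [478.9, 293.5, 186.6]
orientation: [-2.248, -2.194, 0.002]
wrist_force: [0.2, -0.3, -0.1]
width: 0.004
```

```bash
python3 -c "
from h import *
c=cam('scene');t=cam('top')
cv2.imwrite('pics/s20.png',cv2.resize(c['pixels'][:,:,::-1][80:350,300:530],None,fx=2.2,fy=2.2,interpolation=cv2.INTER_CUBIC))
cv2.imwrite('pics/t20.png',t['pixels'][:,:,::-1])
go(479,294.5,62,-1.3)"
```

```text
pos [479.1 293.8 187. ] stand [-96.8 295.2] jaw -1.39 z [-0. -0. -1.] F [-0.2 -0.4  0.3] w 0.006 t 24.35 q [ 0.43  0.31  1.6  -0.    1.24  0.45]
shift mm tool [ 7.00e-01 -1.00e-01  1.25e+02]
turn z -0.0016
```

View pics/s20.png

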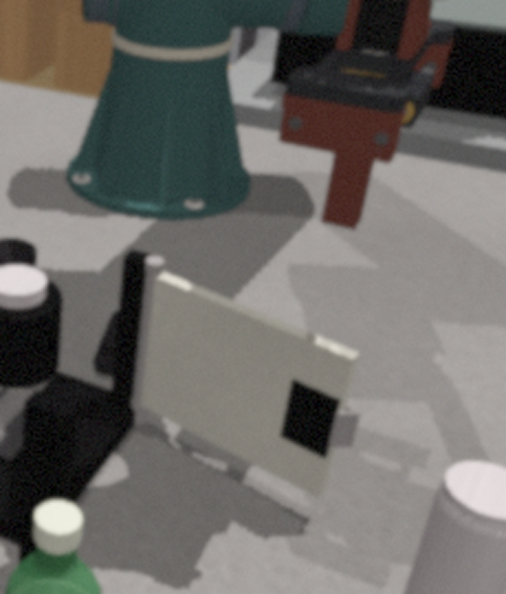

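View pics/t20.png

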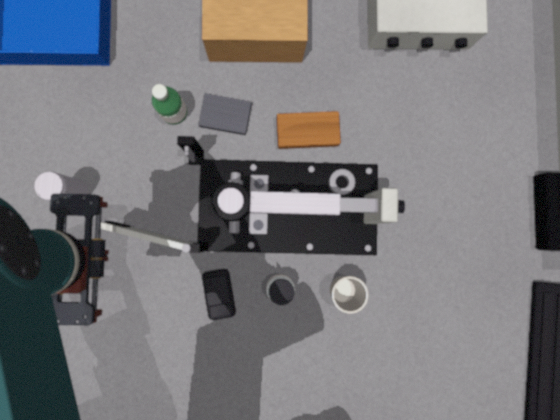

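Call:
servo_tool:
  series:
    - [[0,0,0.02],[0,0,0],255]
    - [[0,0,0.03],[0,0,0],255]
    - [[0,0,0.03],[0,0,0],255]
    - [[0,0,0.025],[0,0,0],255]
    - [[0,0,0.015],[0,0,0],255]
    - [[0,0,0.005],[0,0,0],255]
    - [[0,0,0],[0,0,0],255]
    - [[0,0,0],[0,0,0],255]

```text
time_s: 25.15
position: [479.7, 294.8, 62.9]
orientation: [2.247, 2.195, 0.002]
wrist_force: [1.3, 1.1, -0.7]
width: 0.003
```

```bash
python3 -c "
from h import *
t=cam('top')
cv2.imwrite('pics/t21.png',cv2.resize(t['pixels'][:,:,::-1][130:330,20:260],None,fx=3,fy=3,interpolation=cv2.INTER_CUBIC))
go(525.1,283.9,62,-1.3)"
```

```text
pos [479.8 295.   63.1] stand [-96.2 296.4] jaw -1.33 z [ 0.002  0.001 -1.   ] F [ 0.3  0.4 -0.8] w 0.003 t 25.2 q [ 0.43  0.45  1.73 -0.    0.96  0.45]
shift mm tool [-10.   45.5   1.2]
turn z -0.0006
```

View pics/t21.png

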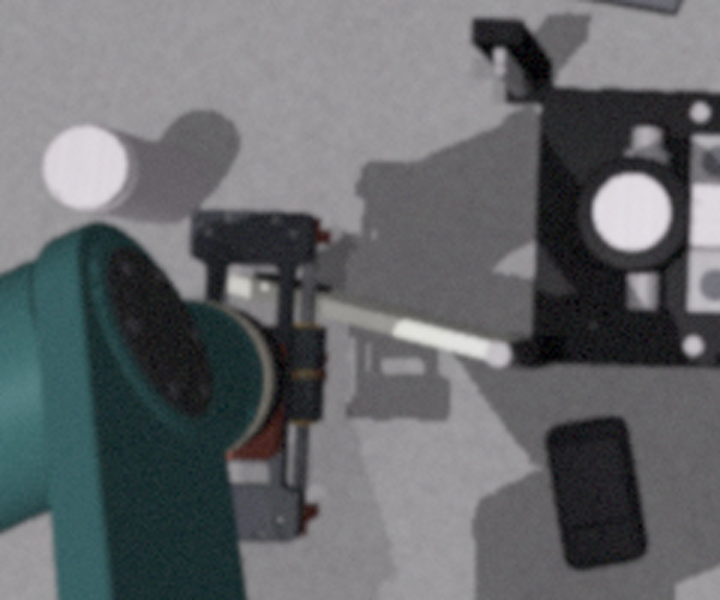

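Call:
servo_tool:
  series:
    - [[-0.003,0.015,0],[0,0,0],255]
    - [[-0.003,0.015,0],[0,0,0],255]
    - [[-0.004,0.015,0],[0,0,0],255]
    - [[-0.004,0.01,0],[0,0,0],255]
    - [[-0.005,0.01,0],[0,0,0],255]
    - [[-0.005,0.009,0],[0,0,0],255]
    - [[-0.006,0.008,0],[0,0,0],255]
    - [[-0.007,0.008,0],[0,0,0],255]
    - [[-0.007,0.008,0],[0,0,0],255]
    - [[0,0,0],[0,0,0],255]

```text
time_s: 26.2
position: [577.4, 247.4, 62.1]
orientation: [2.247, 2.194, 0.001]
wrist_force: [0.8, 0.6, -0.3]
width: 0.002
```

```bash
python3 -c "
from h import *
t=cam('top')
cv2.imwrite('pics/t22.png',cv2.resize(t['pixels'][:,:,::-1][130:330,20:260],None,fx=3,fy=3,interpolation=cv2.INTER_CUBIC))
c=cam('scene')
cv2.imwrite('pics/s22.png',cv2.resize(c['pixels'][:,:,::-1][80:350,300:530],None,fx=2.2,fy=2.2,interpolation=cv2.INTER_CUBIC))
go(596,223.8,62,-1.3)"
```

```text
pos [576.1 248.2  62.1] stand [  1.2 251.9] jaw -1.35 z [ 0.  0. -1.] F [-1.1  0.1  0.7] w 0.007 t 26.3 q [ 0.3   0.53  1.58 -0.    1.04  0.32]
shift mm tool [-23.9  20.5   0.1]
turn z -0.0009
```

View pics/t22.png

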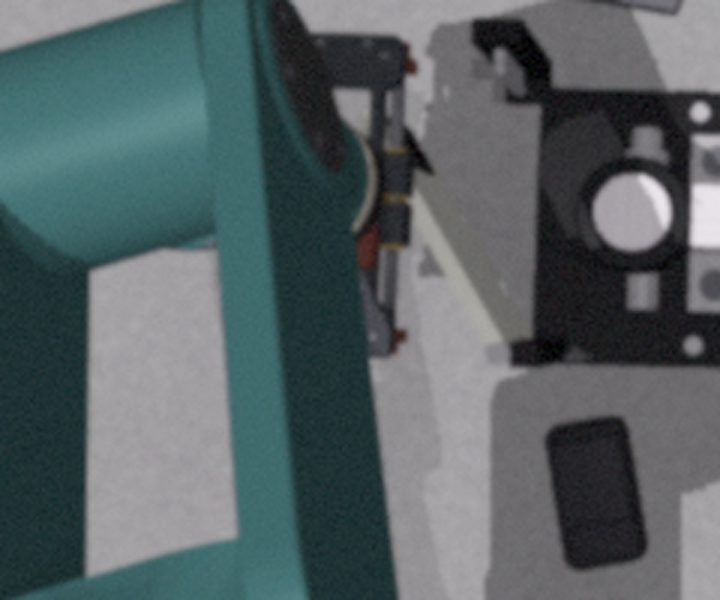

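View pics/s22.png

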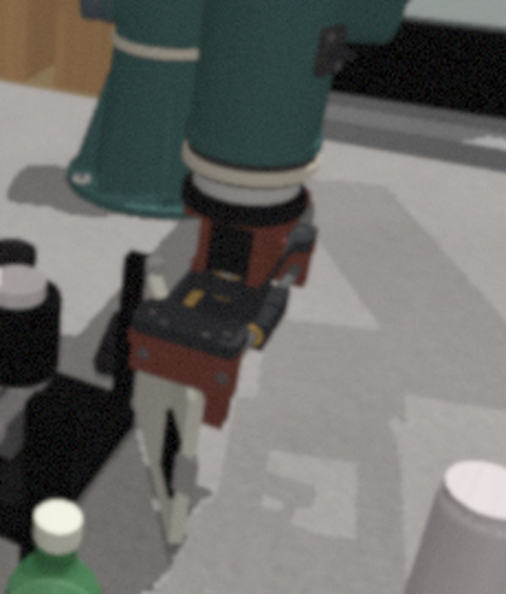

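Call:
servo_tool:
  series:
    - [[-0.007,0.006,0],[0,0,0],255]
    - [[-0.007,0.006,0],[0,0,0],255]
    - [[-0.007,0.005,0],[0,0,0],255]
    - [[-0.007,0.004,0],[0,0,0],255]
    - [[-0.007,0.003,0],[0,0,0],255]
    - [[-0.006,0.003,0],[0,0,0],255]
    - [[-0.005,0.001,0],[0,0,0],255]
    - [[0,0,0],[0,0,0],255]

```text
time_s: 27.1
position: [603.0, 201.0, 62.1]
orientation: [2.247, 2.195, -0.0]
wrist_force: [-0.3, 0.2, 0.5]
width: 0.003
```

```bash
python3 -c "
from h import *
t=cam('top')
cv2.imwrite('pics/t23.png',cv2.resize(t['pixels'][:,:,::-1][130:330,20:260],None,fx=3,fy=3,interpolation=cv2.INTER_CUBIC))
go(608.4,183.5,62,-1.3)"
```

```text
pos [602.9 201.4  62.1] stand [ 29.  205.7] jaw -1.35 z [ 0. -0. -1.] F [0.3 0.3 0.8] w 0.007 t 27.15 q [ 0.21  0.54  1.56 -0.    1.05  0.24]
shift mm tool [-17.8   5.9   0.1]
turn z -0.0009
```

View pics/t23.png

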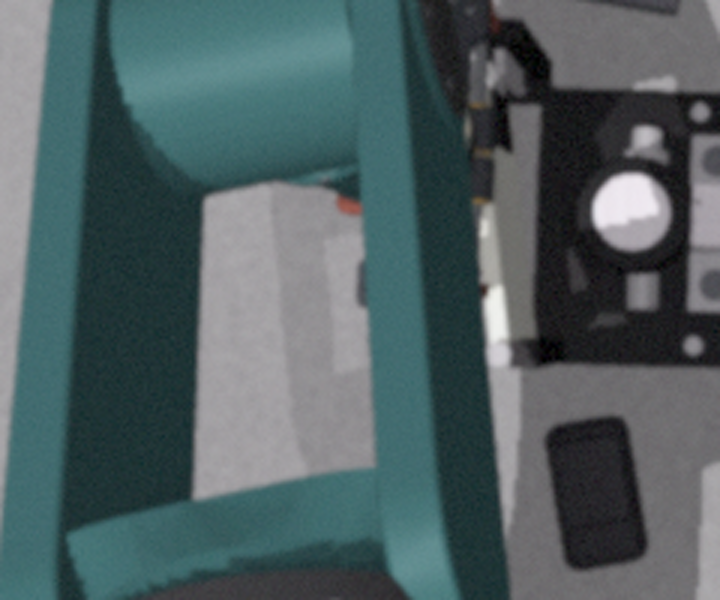

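Call:
servo_tool:
  series:
    - [[-0.003,0.001,0],[0,0,0],255]
    - [[-0.003,0.001,0],[0,0,0],255]
    - [[-0.003,0.001,0],[0,0,0],255]
    - [[0,0,0],[0,0,0],255]

```text
time_s: 27.55
position: [605.4, 192.8, 62.0]
orientation: [-2.247, -2.195, 0.0]
wrist_force: [-0.7, 1.5, -0.3]
width: 0.001
```

Call:
servo_tool:
  series:
    - [[-0.003,0.001,0],[0,0,0],255]
    - [[-0.003,0,0],[0,0,0],255]
    - [[0,0,0],[0,0,0],255]

```text
time_s: 27.85
position: [605.6, 189.7, 62.1]
orientation: [-2.245, -2.193, -0.004]
wrist_force: [-2.8, 10.4, -0.2]
width: 0.007
```

Call:
servo_tool:
  series:
    - [[-0.003,0,0],[0,0,0],255]
    - [[0,0,0],[0,0,0],255]

```text
time_s: 28.05
position: [606.0, 184.6, 62.1]
orientation: [-2.246, -2.196, -0.0]
wrist_force: [-1.6, 0.8, 0.2]
width: 0.003
```

Call:
servo_tool:
  series:
    - [[-0.002,0,0],[0,0,0],255]
    - [[-0.002,0,0],[0,0,0],255]
    - [[0,0,0],[0,0,0],255]

```text
time_s: 28.35
position: [606.3, 181.6, 62.1]
orientation: [-2.246, -2.193, -0.004]
wrist_force: [-0.8, 10.0, -1.4]
width: 0.006
```

Call:
servo_tool:
  series:
    - [[-0.002,0,0],[0,0,0],255]
    - [[-0.002,0,0],[0,0,0],255]
    - [[0,0,0],[0,0,0],255]

```text
time_s: 28.65
position: [606.5, 181.9, 62.2]
orientation: [-2.245, -2.19, -0.012]
wrist_force: [-0.9, 23.7, -3.2]
width: 0.009
```

Call:
servo_tool:
  series:
    - [[0.015,0,0],[0,0,0],255]
    - [[0.03,0,0],[0,0,0],255]
    - [[0.03,0,0],[0,0,0],255]
    - [[0,0,-0.04],[0,0,0],255]
    - [[0,0,-0.04],[0,0,0],255]
    - [[0,0,-0.04],[0,0,0],255]
    - [[0,-0.04,-0.03],[0,0,0],255]
    - [[0,-0.04,0],[0,0,0],255]
    - [[0.02,-0.04,0],[0,0,0],255]
    - [[0.03,-0.03,0],[0,0,0],255]
    - [[0.03,0,0],[0,0,0],255]
    - [[0,0,0],[0,0,0],255]

```text
time_s: 29.85
position: [459.6, 336.7, 212.6]
orientation: [2.244, 2.198, 0.003]
wrist_force: [0.2, -0.9, 0.2]
width: 0.003
```

```bash
python3 -c "
from h import *
t=cam('top')
cv2.imwrite('pics/t24.png',t['pixels'][:,:,::-1])
cv2.imwrite('pics/s24.png',cam('scene')['pixels'][:,:,::-1])
go(608.4,183.5,62,-1.3)"
```

```text
pos [460.  334.  212.1] stand [-116.8  335. ] jaw -1.25 z [ 0.001 -0.001 -1.   ] F [ 0.9 -0.7  0.4] w 0.006 t 29.95 q [ 0.51  0.29  1.55 -0.    1.3   0.53]
shift mm tool [-147.   151.5  150.4]
turn z 0.0009
```

View pics/t24.png

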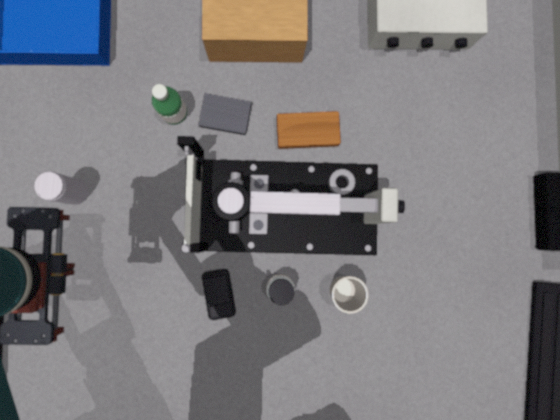

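View pics/s24.png

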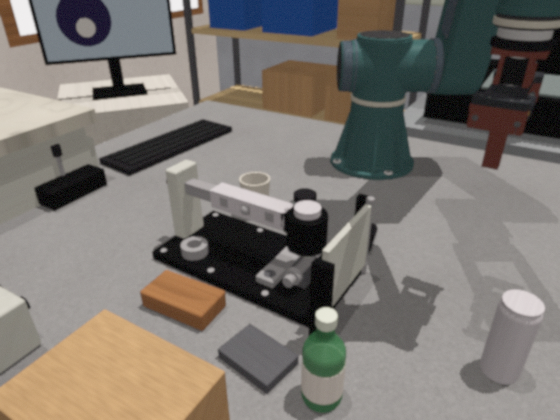

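```bash
python3 -c "
from h import *
t=cam('top');s=cam('scene')
a=cv2.resize(t['pixels'][:,:,::-1][130:260,160:250],None,fx=4,fy=4,interpolation=cv2.INTER_CUBIC)
b=cv2.resize(s['pixels'][:,:,::-1][190:320,290:390],None,fx=4,fy=4,interpolation=cv2.INTER_CUBIC)
cv2.imwrite('pics/z25.png',np.hstack([a,b]))
for x,y in [(-80,5),(-80,-5),(80,5),(80,-5)]: print((proj(t,[*S2W(x,170+y),150])-[160,130])*4+1.5)
"
```

```text
[[ 96.70928756 462.27991438]]
[[119.38918944 462.81860049]]
[[110.09519987 104.10985828]]
[[132.4772677  104.73908233]]
```

View pics/z25.png

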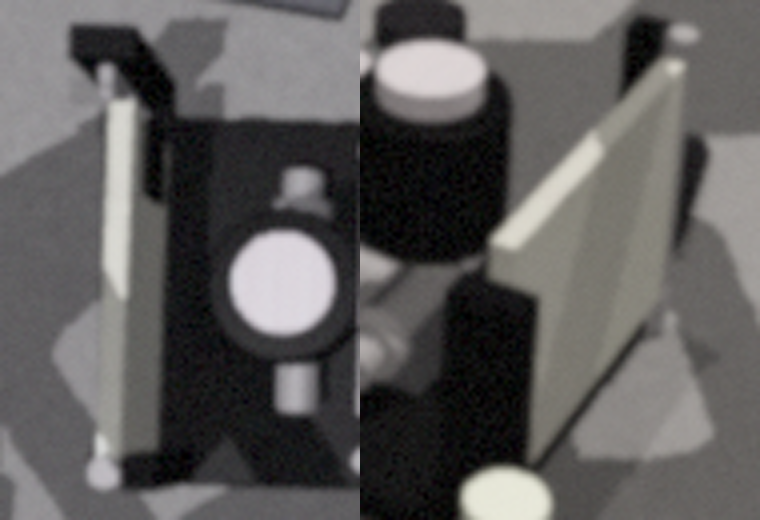

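```bash
python3 -c "
from plant import job_done,state
print(state()['time_s'],state()['wrist_force']);print(job_done())"
```

```text
30.05 [-0.47272483  0.09498031  0.11550313]
the job is handed in; nothing more can be done
None
```

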